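Hang the washed sieves nested on the drying hook

TASK

Hang the three washed sieves upright by their eyes on the drying hook, setting them down gently and square to the bar: the large one first, then the medium, then the small. Once each is hung, slide it back along the bar and press it gently home for a moment, with some 5 to 10 N and never over 15 N: the large one tight against the back stop, each next one tight against the one before, nested into it. Leave them hanging there and leave the other things alone.

Things in the scene. Friction and masses are not known exactly. Their poses are not given: they have to be found in the camera images.
- large_grip (a point): Grip point of the large sieve: in the black tab on top of its eye, 40 mm above the eye's centre, 174 mm above the sieve's underside. The tab is 24 mm wide along y (pinch it there from above), 14 thick along x, 38 high; its top is 17 mm above this point. x = along the eye's opening, y = across the frame, z = up.
- large_eye (a point): Centre of the opening of the large sieve's eye, a sleeve 26 mm long along x, 28 wide x 38 high outside, opening 18 wide x 28 high right through along x; 24 mm above the frame's top, joined to it by a neck 6 mm thick; same axes.
- large: The large sieve: upright rectangular aluminium frame 130 wide (y) x 110 high x 36 deep (x, centred), walls 5 mm, wire screen at mid-depth; 191 mm high in all, about 300 g, alike front and back. Starts standing on the mat. Origin at the centre of the frame's underside; same axes.
- medium_grip (a point): Grip point of the medium sieve: in the black tab on top of its eye, 40 mm above the eye's centre, 163 mm above the sieve's underside. The tab is 24 mm wide along y (pinch it there from above), 14 thick along x, 38 high; its top is 17 mm above this point. x = along the eye's opening, y = across the frame, z = up.
- medium_eye (a point): Centre of the opening of the medium sieve's eye, a sleeve 26 mm long along x, 28 wide x 38 high outside, opening 18 wide x 28 high right through along x; 35 mm above the frame's top, joined to it by a neck 6 mm thick; same axes.
- medium: The medium sieve: upright rectangular aluminium frame 108 wide (y) x 88 high x 36 deep (x, centred), walls 5 mm, wire screen at mid-depth; 180 mm high in all, about 240 g, alike front and back. Starts standing on the mat. Origin at the centre of the frame's underside; same axes.
- small_grip (a point): Grip point of the small sieve: in the black tab on top of its eye, 40 mm above the eye's centre, 152 mm above the sieve's underside. The tab is 24 mm wide along y (pinch it there from above), 14 thick along x, 38 high; its top is 17 mm above this point. x = along the eye's opening, y = across the frame, z = up.
- small_eye (a point): Centre of the opening of the small sieve's eye, a sleeve 26 mm long along x, 28 wide x 38 high outside, opening 18 wide x 28 high right through along x; 46 mm above the frame's top, joined to it by a neck 6 mm thick; same axes.
- small: The small sieve: upright rectangular aluminium frame 86 wide (y) x 66 high x 36 deep (x, centred), walls 5 mm, wire screen at mid-depth; 169 mm high in all, about 180 g, alike front and back. Starts standing on the mat. Origin at the centre of the frame's underside; same axes.
- hook_root (a point): On the drying hook, a round level steel bar 10 mm thick: point on its centre line, on the post's axis, 190 mm above the table. x points from the hook's tip to the post, y across, z up. The bar runs along -x, level for 175 mm, then turns up 45 degrees and ends at x = -188 mm; the tip's top is at z = +13 mm. Fixed.
- hook: The hook bar; origin on the table below hook_root, same axes. An eye clears the tip best with its centre 4 mm above the bar's centre line; it hangs with its centre 9 mm below. Its centre is past the turned-up tip from x = -155 mm on. Hung eyes sit 26 mm apart, and each frame reaches 10 mm into the one behind, 6 mm clear all round.
- stand: Drying stand, fixed: base 220 x 150 x 15 mm (x -170 to +50 mm), post 24 mm thick; origin at the post's foot, axes as the hook's. It carries the back stop, a collar clamped on the bar with a firm rubber buffer (28 mm across, gives 1 mm per 6 N) on its front. Its place varies and is not measured: front face 24 to 62 mm before the post's axis; find it by feel. A hung sieve slides at 1 to 3 N. Meeting anything faster than 15 mm/s jolts.
- mat: Grey draining mat, 180 x 540 x 6 mm, fixed; origin at its centre, on the table. The sieves start on it at three places about 165 mm apart along its y, in any order.
- basin: Blue plastic basin, 130 mm across, 70 high; a bystander to leave alone; origin at its underside.
- wash_bottle: White bottle, 60 mm across, 170 high; a bystander to leave alone; origin at its underside.
- jar: White jar, 60 mm across, 75 high; a bystander to leave alone; origin at its underside.
Things that resemble listed ones, but are neither listed nor needed, are in the scene too. Leave any red look-alike of the medium alone.

How it is judged:
By the outcome, as a careful person would: the job done as asked, in the order asked, and still so for the second after the job is handed in, with the robot touching nothing.
It also fails if it takes over 72 s, if anything falls off the work surface, if the arm or the gripper's body presses on something with over 40 N, if the wrist force passes 120 N, or if a joint passes its speed limit or range.

ROBOT

A 6-joint arm with a two-finger parallel gripper is mounted at the origin on the work surface. World frame = base frame: x ahead of the robot, y to its left, z up, the work surface at z = 0. Lengths are in m, angles in degrees, forces in N, time in s.
With the tool pointing down it reaches from about 0.4 to 0.825 m from the base axis. Payload 7 kg.
Tool frame: the origin (TCP) lies at the centre of the arm's flange, where the gripper is bolted on; the fingertips stand 178 mm ahead of it and the grasp point (between the pads) lies ahead of it (ctrl.grip_depth is the z of the grasp point in the tool frame, in m); z points along the fingers, x is the direction in which the jaws open and shut, and the axes are right-handed (so a half turn about z gives the same grasp; the last joint's range is limited). The gripper opens to 88 mm and grips with 3 to 60 N. Pads are 19 mm wide; open, the fingers measure 130 mm over their backs; the gripper's body (78 mm by 193 mm) begins 47 mm behind the grasp point.
Start: joints at [-54.941, 20.546, 0.682, 0, -70.136, -16.507], TCP at [0.215, -0.64, 0.405] pointing down, gripper open.
Joint ranges: [-176.03, 176.03], [-82.01, 121.73], [-58.28, 71.71], [-173.87, 95.51], [-174.79, -0.11], [-173.66, 173.66]. Speed limits (degrees/s): [136.94, 136.94, 172.46, 180, 180, 180].

INTERFACE

Orientations are given as [roll, pitch, yaw] about the fixed x, y, z axes, in that order (R = Rz(yaw) Ry(pitch) Rx(roll)).
In Python, from plant import ctrl gives the robot as it stands.
- The arm moves only by the tool carry_out, never from a script. Its arguments are lists of equal length, an entry for each row: "linear": the shift along the tool's x, y, z in cm, a list of three; "twist": the turn about the tool's z in degrees. In form: {"linear": [[tx, ty, tz], ...], "twist": [twist, ...]}. A call has 1 to 12 rows; each row is the pose to reach, as a shift and turn from the pose measured when the call began, along the tool's axes at that moment; what a row does not reach only later rows make up. A row lasts 1/12 s, in which the tool goes at most 41.7 mm and 7.16 degrees, less where a joint would pass 70% of its speed; a pose out of reach is approached as far as the arm can. A call with a gripper value outside its range is refused whole. "fingers" is the gripper's target within -1 to 1 (fully open at 1, half-way at 0, shut at -1), set as the call begins (left out, the last holds). The fingers move at their own pace and stop on an object; the grip force is fixed at half the most. Time passes only in rows, so rows that repeat a pose let the fingers close. It gives the time, the measured TCP pose, the force and the opening at its end, in the units of the state.
- ctrl.get_obs(): the state, without advancing time (a new reading comes with each control period).
- ctrl.snapshot(name): name is "scene" or "side" or "wrist"; returns the picture (384x512x3 uint8, blue, green, red); there is no depth.
- ctrl.camera_params(name): a dict with "fovy" (degrees; the focal length in pixels is half the picture's height over the tangent of half this angle, whatever the lens; pixels are square), "cx", "cy" (the principal point, pixels), "dist" ([k1, k2, p1, p2, k3] as OpenCV has them; the pictures are not rectified), "eye" and "rotation" of the camera in the world; the wrist camera has in their place "T_tool_cam" (4x4, takes a point from camera to tool coordinates, whose origin is the TCP and whose axes are the tool frame's). Camera axes: x right, y down, z forward; pixel columns grow to the right and rows downward; lengths in m; the calibration is good to about 2 mm. A picture is of the moment at which its call begins: read the wrist's pose just before it. camera_params takes no time and is no camera call.
- ctrl.close_job(): hands the job in, once; it reports no verdict.
The state is a dict: "clock": time; "joint_pos": joint angles; "qvel": joint speeds; "tau": joint torques, N m; "tool_pos": TCP position; "orientation": TCP orientation; "force": force on the tool from outside, world axes, zero at the start; "moment": the same for the moment, N m; "opening": finger opening in m.
Only numpy, scipy, OpenCV 4.12 (cv2) and the standard library are available. Lean on these libraries where they do the work, as an engineer would, in place of code of your own. Each camera call takes 0.05 s, during which the arm holds its last target.

## Working session

There is one attempt and no reset: what is moved stays moved. The work goes in short steps, Python scripts to look and compute and a tool call to move; the robot and the scene stay as the last step left them, time stands still between calls to the robot, and variables do not carry over. Pictures are saved under pics/ and viewed, and the job is handed in when it is done.

Besides the shell and the picture viewer there is one more tool, called after "Emit:" as name([rows], argument=value, ...), one row to a line, values as JSON. carry_out: Moves the arm, as the interface text tells. Its arguments: {"type":"object","properties":{"linear":{"type":"array","items":{"type":"array","items":{"type":"number"}}},"twist":{"type":"array","items":{"type":"number"}},"fingers":{"type":"number"}},"required":["linear","twist"]}

```bash
ls; mkdir -p pics; cat > h.py <<'E'
import numpy as np, cv2
from plant import ctrl
E
python3 - <<'E'
from h import *
o=ctrl.get_obs(); print(o); print(ctrl.grip_depth)
for n in ["scene","side","wrist"]:
    cv2.imwrite(f"pics/{n}0.png",ctrl.snapshot(n)); print(n,ctrl.camera_params(n))
E
```

```text
pics
{'clock': 0.0, 'joint_pos': array([-5.49397585e+01,  2.05917693e+01,  6.34370402e-01, -2.16019675e-02,
       -7.01376413e+01, -1.65050271e+01]), 'qvel': array([-0.01503162,  0.05643036,  0.07693776,  0.02530543,  0.06210106,
        0.00380692]), 'tau': array([ 1.39874439e-03, -5.82722354e+01,  2.93060035e+01,  6.99756235e+00,
        7.08594176e-03, -2.12913192e-04]), 'tool_pos': array([ 0.21471567, -0.63972905,  0.40371855]), 'orientation': array([-1.79992467e+02, -9.68938762e-02,  1.08547852e+02]), 'force': array([ 0.3311896 ,  0.36099913, -0.98749813]), 'moment': array([0.03711082, 0.03780013, 0.01691868]), 'opening': 0.08776954753619305}
0.1593
scene {'fovy': 42.280698516547716, 'cx': 257.0393079715666, 'cy': 192.07960620008575, 'dist': array([0.06571197, 0.        , 0.        , 0.        , 0.        ]), 'eye': array([1.35105145, 0.59259233, 1.18772823]), 'rotation': array([-137.99061482,    0.38348561,  130.57071183])}
side {'fovy': 47.073071255743635, 'cx': 253.19124257387764, 'cy': 192.85672504860375, 'dist': array([-0.07908942,  0.        ,  0.        ,  0.        ,  0.        ]), 'eye': array([ 0.52768572, -1.34771839,  1.11617658]), 'rotation': array([-126.46543298,    1.1757417 ,   -4.77761541])}
wrist {'fovy': 65.77779253365496, 'cx': 255.08584183607792, 'cy': 192.99848546968283, 'dist': array([-0.02669951,  0.        ,  0.        ,  0.        ,  0.        ]), 'T_tool_cam': array([[ 9.99999201e-01,  1.12329391e-03,  5.80582293e-04,
         3.95286179e-04],
       [-1.23958474e-03,  9.61509465e-01,  2.74769015e-01,
        -7.34170509e-02],
       [-2.49589010e-04, -2.74769515e-01,  9.61510089e-01,
         1.97771363e-02],
       [ 0.00000000e+00,  0.00000000e+00,  0.00000000e+00,
         1.00000000e+00]])}
```

View pics/scene0.png

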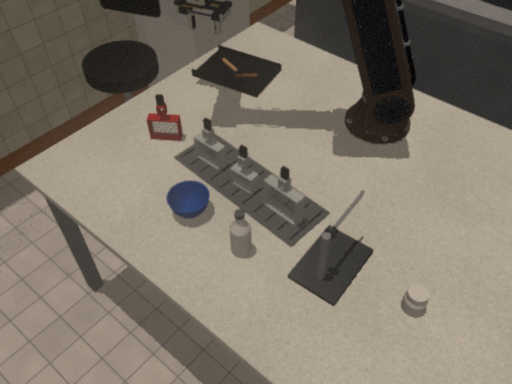

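View pics/side0.png

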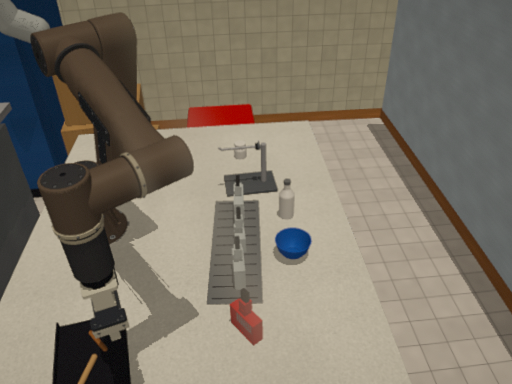

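View pics/wrist0.png

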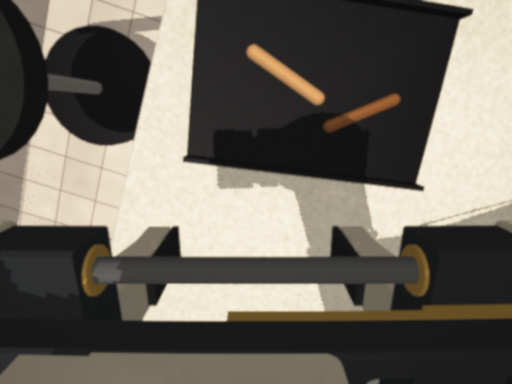

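```bash
python3 - <<'E'
from h import *
a=cv2.imread("pics/scene0.png"); 
cv2.imwrite("pics/c1.png",cv2.resize(a[110:250,170:340],(800,659),interpolation=cv2.INTER_CUBIC)[:600])
cv2.imwrite("pics/c2.png",cv2.resize(a[180:310,280:440],(738,600),interpolation=cv2.INTER_CUBIC))
b=cv2.imread("pics/side0.png"); 
cv2.imwrite("pics/c3.png",cv2.resize(b[135:300,200:310],(400,600),interpolation=cv2.INTER_CUBIC))
cv2.imwrite("pics/c4.png",cv2.resize(b[130:200,210:290],(686,600),interpolation=cv2.INTER_CUBIC))
E
```

```text
(no output)
```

View pics/c1.png

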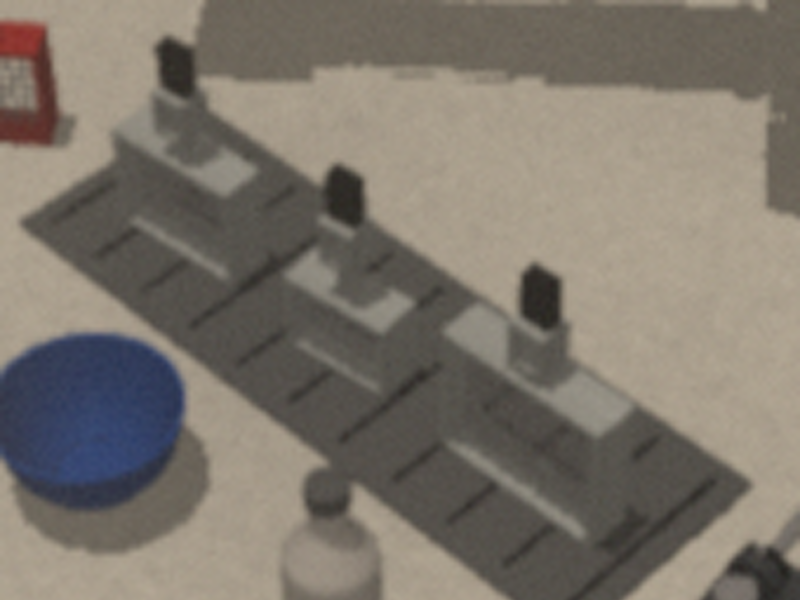

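View pics/c2.png

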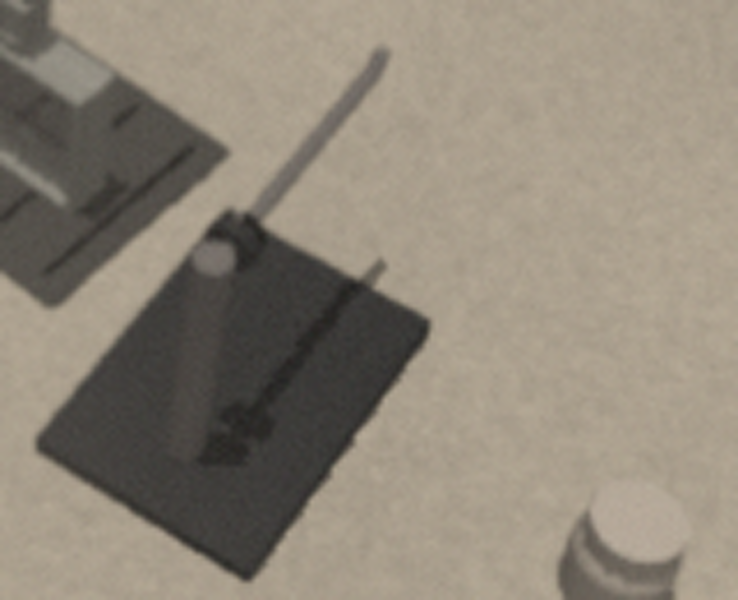

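View pics/c3.png

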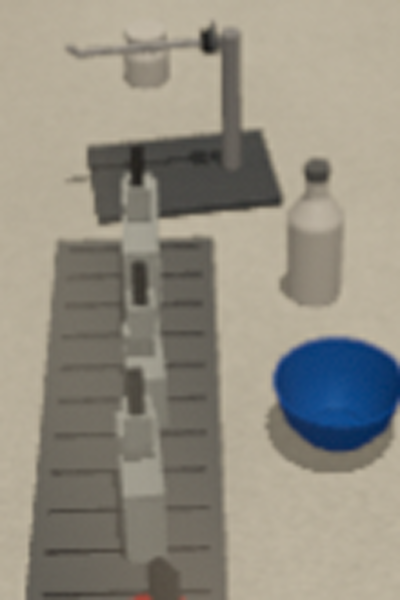

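View pics/c4.png

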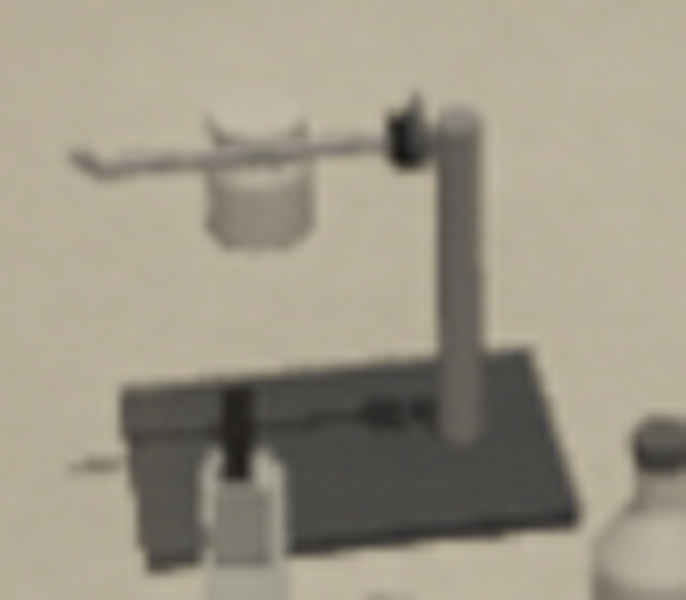

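```bash
cat > h.py <<'E'
import numpy as np, cv2
from plant import ctrl
from scipy.optimize import least_squares
from scipy.spatial.transform import Rotation as R
def K(p):
    f=192/np.tan(np.radians(p['fovy']/2)); return np.array([[f,0,p['cx']],[0,f,p['cy']],[0,0,1.]])
def cam(name,o=None):
    p=ctrl.camera_params(name)
    if name=="wrist":
        o=o or ctrl.get_obs()
        T=np.eye(4);T[:3,:3]=R.from_euler('xyz',o['orientation'],degrees=True).as_matrix();T[:3,3]=o['tool_pos']
        T=T@p['T_tool_cam']; Rw,e=T[:3,:3],T[:3,3]
    else: Rw=R.from_euler('xyz',p['rotation'],degrees=True).as_matrix();e=p['eye']
    return K(p),p['dist'],Rw,e
def proj(c,P):
    k,d,Rw,e=c
    P=np.asarray(P,float).reshape(-1,3)
    return cv2.projectPoints(P,cv2.Rodrigues(Rw.T)[0],-Rw.T@e,k,d)[0].reshape(-1,2)
def rz(P,x,y,a,z=0):
    return R.from_euler('z',a,degrees=True).apply(P)+[x,y,z]
def fit(obs,x0,z=0):
    # obs list of (cam, localpts, pix)
    def f(v): return np.concatenate([(proj(c,rz(np.array(L,float),v[0],v[1],v[2]*100,z))-np.array(p)).ravel() for c,L,p in obs])
    r=least_squares(f,[x0[0],x0[1],x0[2]/100],loss='soft_l1',x_scale=[.01,.01,.01])
    return r.x*[1,1,100],f(r.x)
E
python3 - <<'E'
from h import *
S=cam("scene");D=cam("side")
s1=lambda l:[(x/4.706+170,y/4.706+110) for x,y in l]
s2=lambda l:[(x/4.6125+280,y/4.6125+180) for x,y in l]
s3=lambda l:[(x/3.636+200,y/3.636+135) for x,y in l]
s4=lambda l:[(x/8.575+210,y/8.575+130) for x,y in l]
def sv(W,H,tot,sp,dp):
    w=W/2000;h=H/1000;d=.018
    # scene: +x is near side? scene cam at x=1.35 -> near side +x ; picture left = -y
    L=[(0,0,tot/1000),(d,-w,h),(d,w,h),(-d,w,h)]
    return [(S,L,s1(sp)),(D,[(0,0,tot/1000)],s3(dp))]
for n,W,H,t,sp,dp,x0 in [("large",130,110,191,[(541,272),(447,333),(600,437),(635,406)],[(136,150)],(.55,.1,0)),
 ("medium",108,88,180,[(176,45),(115,135),(230,195),(258,168)],[(133,372)],(.55,-.2,0)),
 ("small",86,66,169,[(345,173),(287,270),(382,333),(413,302)],[(139,264)],(.55,-.05,0))]:
    print(n,*[np.round(v,4) for v in fit(sv(W,H,t,sp,dp),x0,.006)])
base=np.array([(-.17,.075,.015),(-.17,-.075,.015),(.05,-.075,.015),(.05,.075,.015)])
# hook: x axis tip->post ~ +x
o=[(S,[(.05,-.075,.015),(.05,.075,.015),(-.17,.075,.015),(-.188,0,.198)],s2([(38,443),(250,573),(428,318),(382,50)])),
   (D,[(-.17,.075,.015),(.05,.075,.015),(.05,-.075,.015),(-.17,-.075,.015),(-.188,0,.198)],s4([(122,388),(530,350),(578,515),(150,562),(80,156)]))]
print(*[np.round(v,4) for v in fit(o,(.6,.3,0))])
E
```

```text
large [ 0.5594  0.0097 -2.8824] [ 0.1885  0.7919 -1.2914 -0.4269 -0.346   0.1698  0.3345 -0.1562 -1.0692
 -0.9273]
medium [ 0.5405 -0.3156  3.6483] [-0.331   0.324  -1.1452 -0.4773 -0.2779  0.2957  0.9111 -0.1237 -0.6452
 -0.7343]
small [ 0.551  -0.1553 -0.7045] [ 0.0199  0.1487 -0.6442  0.402  -0.5593 -0.0271  0.5293  0.2223 -1.5194
 -0.0529]
[0.6816 0.2338 4.5127] [-1.8976 -0.24   -0.2611  0.4115 -0.058  -0.0175 -1.0542  0.1127 -1.3386
 -1.1625 -0.6441 -1.9373  0.5832 -2.155  -0.8036 -1.8305 -1.5823 -0.635 ]
```

```bash
cat >> h.py <<'E'
def go(p,yaw,o=None):
    """cm shift & twist for TCP target p, yaw"""
    o=o or ctrl.get_obs()
    Rt=R.from_euler('xyz',o['orientation'],degrees=True).as_matrix()
    d=Rt.T@(np.array(p)-o['tool_pos'])*100
    tw=(o['orientation'][2]-yaw+180)%360-180
    print('lin',np.round(d,2),'twist',round(tw,1),'n',np.linalg.norm(d)/4.17)
def st():
    o=ctrl.get_obs(); print('t',round(o['clock'],2),'p',np.round(o['tool_pos'],4),'or',np.round(o['orientation'],2),'F',np.round(o['force'],1),'M',np.round(o['moment'],2),'op',round(o['opening'],4)); return o
E
python3 -c "
from h import *
st(); go((.559,.010,.43),87.1)"
```

```text
t 0.15 p [ 0.2147 -0.6398  0.404 ] or [-1.7999e+02 -7.0000e-02  1.0855e+02] F [0.2 0.5 0.6] M [-0.01  0.02  0.02] op 0.0877
lin [50.65 53.31 -2.55] twist 21.5 n 17.645684174884185
```

Emit:
carry_out([
  [2.8,2.9,-2],
  [5.6,5.8,-2.5],
  [8.5,8.9,-2.5],
  [11.3,11.9,-2.5],
  [14.1,14.9,-2.5],
  [17,17.9,-2.5],
  [19.8,20.8,-2.5],
  [22.6,23.8,-2.5],
  [25.4,26.8,-2.5],
  [28.3,29.7,-2.5],
  [31.1,32.7,-2.5],
  [33.9,35.7,-2.5],
], twist=[2,4,6,8,10,12,14,16,18,20,21.5,21.5], fingers=0.0)

```text
clock: 1.15
tool_pos: [0.4455, -0.2029, 0.4295]
orientation: [-180.0, -0.1, 87.0]
force: [0.7, -0.5, -0.3]
opening: 0.0436
```

```bash
python3 -c "
from h import *
st(); go((.559,.010,.43),87.1)"
```

```text
t 1.15 p [ 0.4455 -0.2029  0.4295] or [-1.800e+02 -7.000e-02  8.695e+01] F [ 0.7 -0.5 -0.3] M [-0.13 -0.16  0.02] op 0.0436
lin [ 2.186e+01  1.020e+01 -2.000e-02] twist -0.1 n 5.784883553553295
```

Emit:
carry_out([
  [3.7,1.7,0],
  [7.3,3.4,0],
  [10.9,5.1,0],
  [14.5,6.8,0],
  [18.2,8.5,0],
  [20.5,9.6,0],
  [21.9,10.2,0],
  [21.9,10.2,0],
  [21.9,10.2,0],
], twist=[0,0,0,0,0,0,0,0,0])

```text
clock: 1.9
tool_pos: [0.559, 0.0108, 0.4292]
orientation: [-179.9, -0.0, 87.0]
force: [-0.3, -1.0, -0.9]
opening: 0.0437
```

```bash
python3 -c "
from h import *
o=st(); a=ctrl.snapshot('wrist'); cv2.imwrite('pics/w1.png',a)
import pickle; pickle.dump(o,open('o1.pkl','wb'))
c=cam('wrist',o)
print(proj(c,rz(np.array([[0,0,.191],[.007,.012,.191],[-.007,.012,.191],[.007,-.012,.191],[-.007,-.012,.191]]),.5594,.0097,-2.9,.006)))
cv2.imwrite('pics/w1c.png',cv2.resize(a[160:360,150:390],(720,600),interpolation=cv2.INTER_CUBIC))"
```

```text
t 1.9 p [0.559  0.0108 0.4292] or [-1.7993e+02 -5.0000e-02  8.7020e+01] F [-0.3 -1.  -0.9] M [-0.06  0.01 -0.02] op 0.0437
[[252.34595398 210.33253355]
 [268.08694384 218.99597389]
 [268.31103495 201.50436361]
 [236.65346381 219.00685966]
 [236.33161933 201.51486757]]
```

View pics/w1.png

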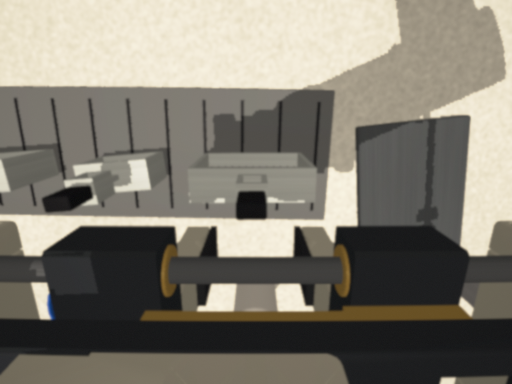

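View pics/w1c.png

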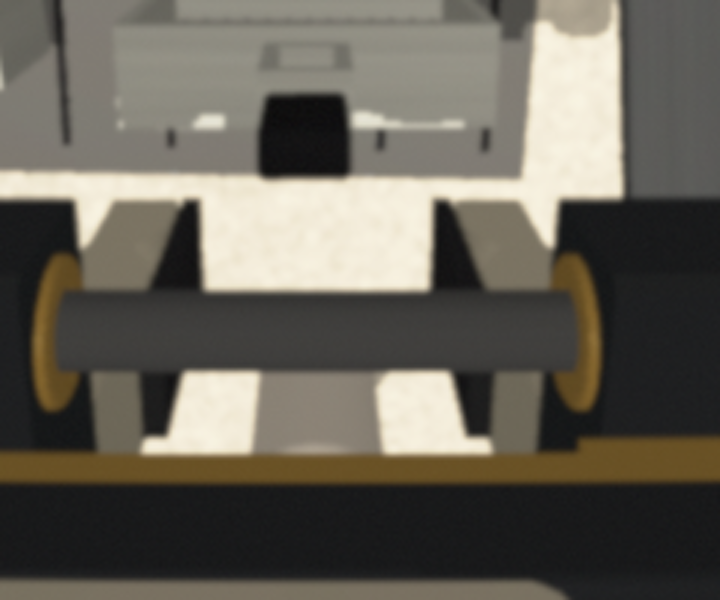

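Emit:
carry_out([
  [-0.1,0,2],
  [-0.15,0,4.5],
  [-0.15,0,6.8],
  [-0.15,0,8.2],
  [-0.15,0,9.0],
  [-0.15,0,9.0],
  [-0.15,0,9.0],
], twist=[0,0,0,0,0,0,0])

```text
clock: 2.53
tool_pos: [0.5586, 0.0079, 0.3401]
orientation: [-180.0, -0.0, 86.9]
force: [0.3, -0.1, 0.7]
opening: 0.0437
```

Emit:
carry_out([
  [0,0,0],
  [0,0,0],
  [0,0,0],
  [0,0,0],
  [0,0,0],
], twist=[0,0,0,0,0], fingers=-1)

```text
clock: 2.95
tool_pos: [0.5587, 0.008, 0.3408]
orientation: [180.0, -0.1, 86.9]
force: [-0.9, -0.3, 3.6]
opening: 0.0237
```

```bash
python3 -c "
from h import *
o=st(); a=ctrl.snapshot('wrist'); cv2.imwrite('pics/w2.png',a)
go((.559,.01,.410),94.5); go((.46,.10,.42),94.5);go((.4625,.2165,.410),94.5)"
```

```text
t 2.95 p [0.5587 0.008  0.3408] or [ 1.7997e+02 -6.0000e-02  8.6940e+01] F [-0.9 -0.3  3.6] M [ 0.1   0.15 -0.02] op 0.0237
lin [ 0.21  0.02 -6.92] twist -7.6 n 1.6603301798685701
lin [  8.67 -10.35  -7.92] twist -7.6 n 3.752486912947268
lin [ 20.31 -10.72  -6.91] twist -7.6 n 5.751593048875246
```

View pics/w2.png

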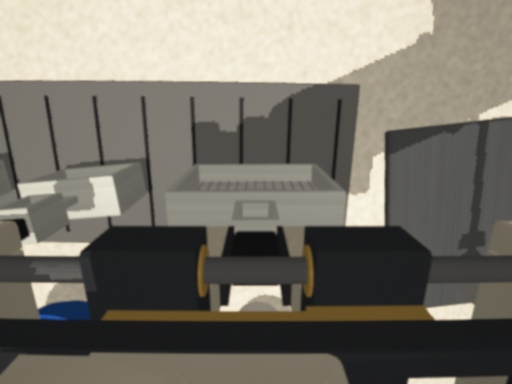

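Emit:
carry_out([
  [0,0,-0.8],
  [0,0,-2.5],
  [0,0,-4.8],
  [0,-0.5,-6.6],
  [0.5,-2.2,-6.9],
  [1.5,-5,-6.9],
  [3,-8,-6.9],
  [5,-10,-6.9],
  [8,-10.8,-6.9],
  [11.5,-10.8,-6.9],
  [15,-10.8,-6.9],
  [18,-10.8,-6.9],
], twist=[0,0,0,-1,-2,-3,-4,-5,-6,-7,-7.6,-7.6])

```text
clock: 4.0
tool_pos: [0.4597, 0.1952, 0.4104]
orientation: [180.0, -0.1, 94.6]
force: [1.6, 0.1, -3.1]
opening: 0.0241
```

```bash
python3 -c "
from h import *
o=st(); go((.459,.2165,.395),94.5)"
```

```text
t 4.0 p [0.4597 0.1952 0.4104] or [ 1.7995e+02 -9.0000e-02  9.4600e+01] F [ 1.6  0.1 -3.1] M [-0.02 -0.27 -0.03] op 0.0241
lin [2.13 0.1  1.54] twist 0.1 n 0.630183067478834
```

Emit:
carry_out([
  [0.7,0.05,0.5],
  [1.5,0.1,1.1],
  [2.0,0.1,1.5],
  [2.1,0.1,1.55],
  [2.1,0.1,1.55],
  [2.1,0.1,1.55],
], twist=[0,0,0,0,0,0])

```text
clock: 4.5
tool_pos: [0.4591, 0.2154, 0.395]
orientation: [180.0, -0.1, 94.6]
force: [-0.1, 0.5, -2.8]
opening: 0.0234
```

```bash
python3 -c "
from h import *
o=st()
for n in ['scene','side','wrist']: cv2.imwrite(f'pics/{n}3.png',ctrl.snapshot(n))
a=cv2.imread('pics/scene3.png');b=cv2.imread('pics/side3.png')
cv2.imwrite('pics/s3a.png',cv2.resize(a[160:310,290:440],(600,600),interpolation=cv2.INTER_CUBIC))
cv2.imwrite('pics/s3b.png',cv2.resize(b[120:210,190:300],(733,600),interpolation=cv2.INTER_CUBIC))
"
```

```text
t 4.5 p [0.4591 0.2154 0.395 ] or [ 1.7997e+02 -7.0000e-02  9.4560e+01] F [-0.1  0.5 -2.8] M [-0.02 -0.06 -0.01] op 0.0234
```

View pics/s3a.png

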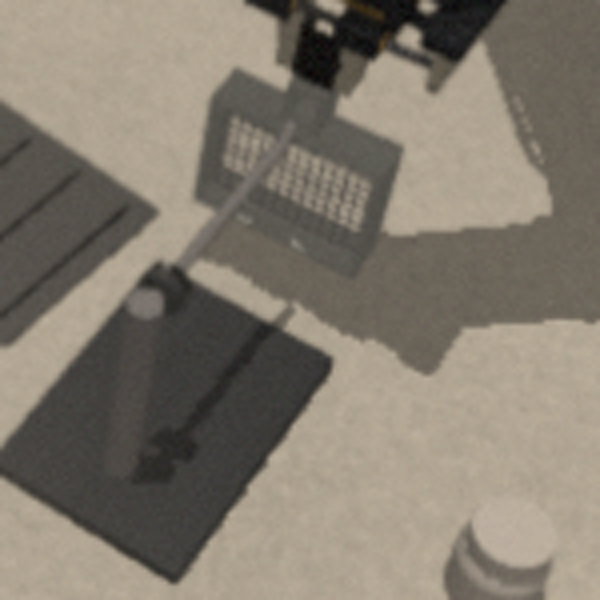

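View pics/s3b.png

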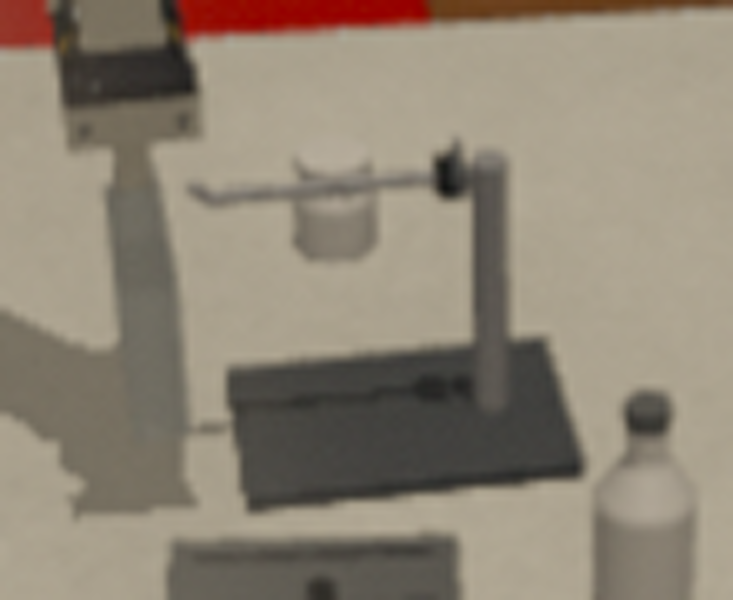

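View pics/wrist3.png

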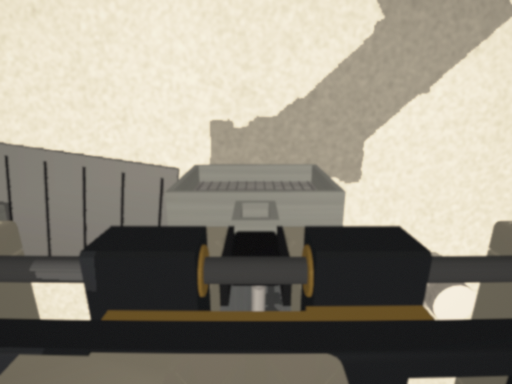

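```bash
python3 -c "
from h import *
o=ctrl.get_obs();
H=(.6816,.2338,4.51)
bar=[[-.188,0,.198],[-.188,.005,.198],[-.188,-.005,.198],[-.175,0,.19],[-.17,.005,.19],[-.17,-.005,.19],[-.1,0,.19]]
print(proj(cam('wrist',o),rz(np.array(bar),*H)).round(1))
w=cv2.imread('pics/wrist3.png'); cv2.imwrite('pics/w3c.png',cv2.resize(w[225:315,200:320],(800,600),interpolation=cv2.INTER_CUBIC))
g=np.array(o['tool_pos'])-[0,0,.2008]
print('eye',g)
E=np.array([[sx*.013,sy*.014,sz*.019] for sx in(-1,1) for sy in (-1,1) for sz in (-1,1)]);fr=np.array([[sx*.018,sy*.065,z] for sx in(-1,1) for sy in (-1,1) for z in (-.024,-.134)])
for n,f,off,sc in [('scene','s3a',(290,160),4),('side','s3b',(190,120),733/110)]:
  im=cv2.imread(f'pics/{f}.png')
  for P,col in ((rz(E,g[0],g[1],4.56,g[2]),(0,255,0)),(rz(fr,g[0],g[1],4.56,g[2]),(255,0,255)),(rz(np.array(bar),*H),(0,0,255))):
    for q in proj(cam(n),P): cv2.circle(im,tuple(int(v) for v in (q-off)*sc),3,col,1)
  cv2.imwrite(f'pics/{f}o.png',im)
"
```

```text
[[254.4 275. ]
 [261.8 275. ]
 [247.  275. ]
 [254.4 285. ]
 [261.3 291. ]
 [247.5 291. ]
 [254.3 367.4]]
eye [0.45919214 0.21556795 0.19447257]
```

View pics/w3c.png

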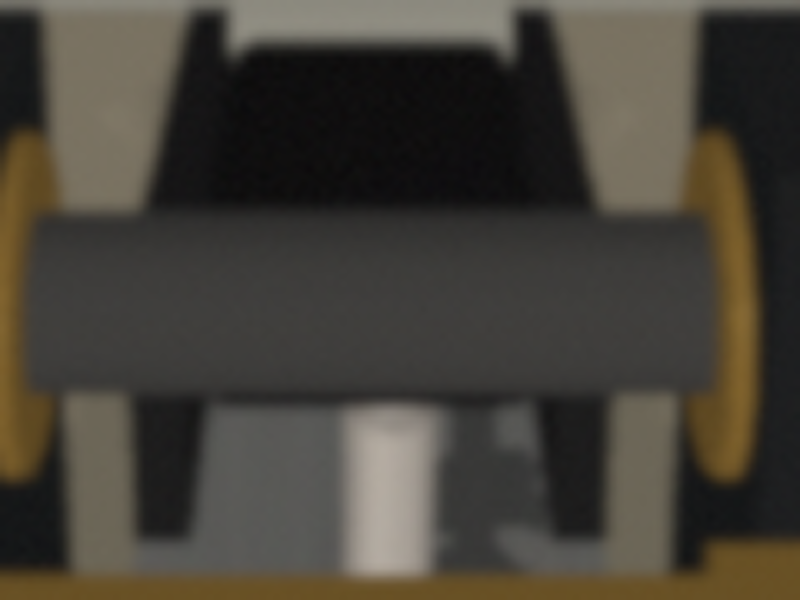

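View pics/s3ao.png

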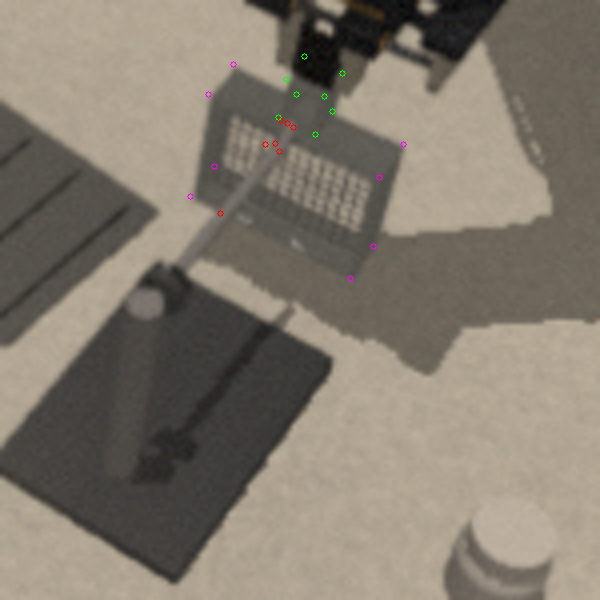

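View pics/s3bo.png

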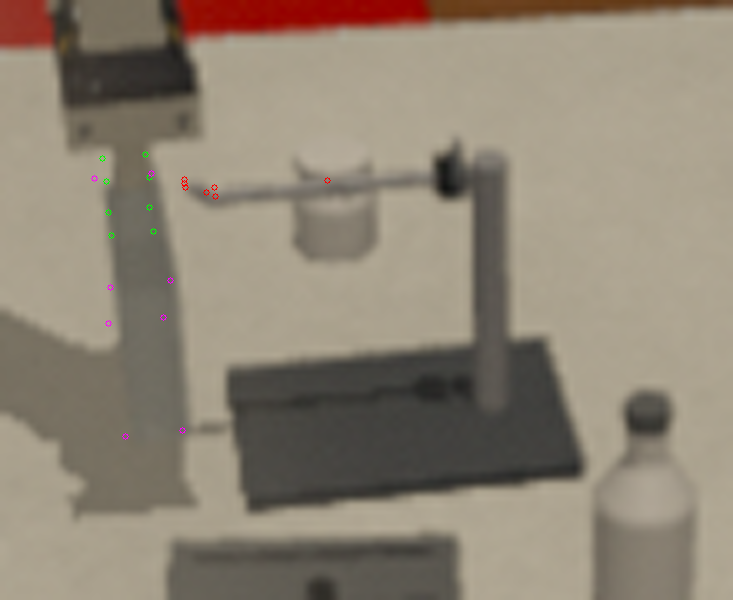

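Emit:
carry_out([
  [0.15,0,0],
  [0.3,0,0],
  [0.3,0.5,0],
  [0.3,1.2,0],
  [0.3,1.9,0],
  [0.3,2.4,0],
  [0.3,2.6,0],
  [0.3,2.6,0],
  [0.3,2.6,0],
], twist=[0,0,0,0,0,0,0,0,0])

```text
clock: 5.4
tool_pos: [0.485, 0.2205, 0.395]
orientation: [180.0, -0.1, 94.5]
force: [-0.5, -1.0, -3.5]
opening: 0.0236
```

```bash
cat >> h.py <<'E'
def look(tag,wcrop=(225,200,315,320)):
    w=ctrl.snapshot('wrist');b=ctrl.snapshot('side')
    r0,c0,r1,c1=wcrop
    cv2.imwrite(f'pics/{tag}w.png',cv2.resize(w[r0:r1,c0:c1],(800,600),interpolation=cv2.INTER_CUBIC))
    cv2.imwrite(f'pics/{tag}s.png',cv2.resize(b[120:210,190:300],(733,600),interpolation=cv2.INTER_CUBIC))
E
python3 -c "
from h import *
st();look('k4')"
```

```text
t 5.4 p [0.485  0.2205 0.395 ] or [ 1.7996e+02 -8.0000e-02  9.4530e+01] F [-0.5 -1.  -3.5] M [-0.03 -0.01 -0.02] op 0.0236
```

View pics/k4w.png

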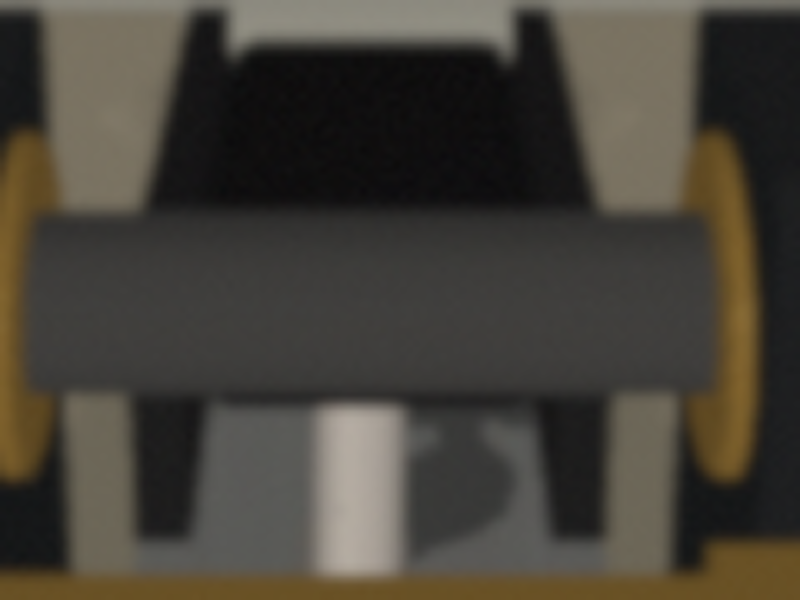

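View pics/k4s.png

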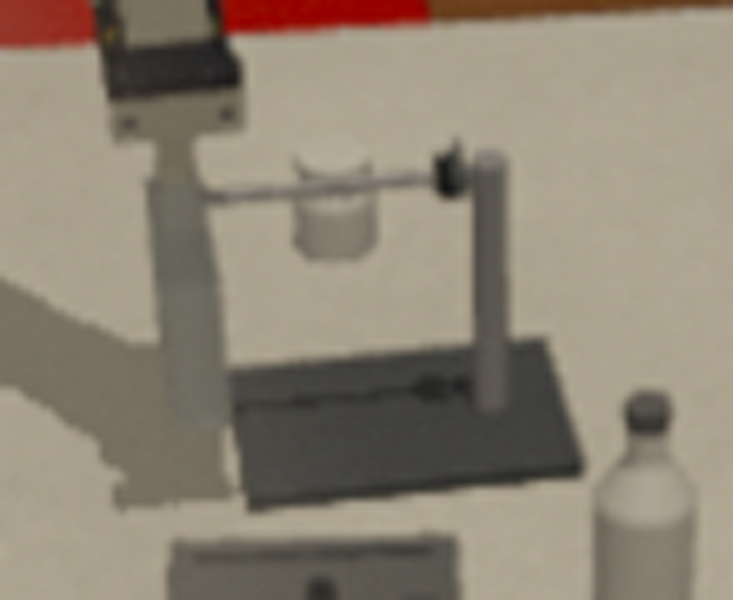

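Emit:
carry_out([
  [-0.05,0.5,0],
  [-0.05,1.2,0],
  [-0.05,2.0,0],
  [-0.1,2.8,0],
  [-0.1,3.6,0],
  [-0.1,4.4,0],
  [-0.1,5.2,0],
  [-0.1,5.8,0],
  [-0.1,5.8,0],
  [-0.1,5.8,0],
], twist=[0,0,0,0,0,0,0,0,0,0])

```text
clock: 6.33
tool_pos: [0.5429, 0.2241, 0.3949]
orientation: [180.0, -0.1, 94.5]
force: [1.0, 0.7, -3.0]
opening: 0.024
```

```bash
python3 -c "
from h import *
st();look('k5')"
```

```text
t 6.33 p [0.5429 0.2241 0.3949] or [ 1.7998e+02 -8.0000e-02  9.4510e+01] F [ 1.   0.7 -3. ] M [-0.04  0.07 -0.02] op 0.024
```

View pics/k5w.png

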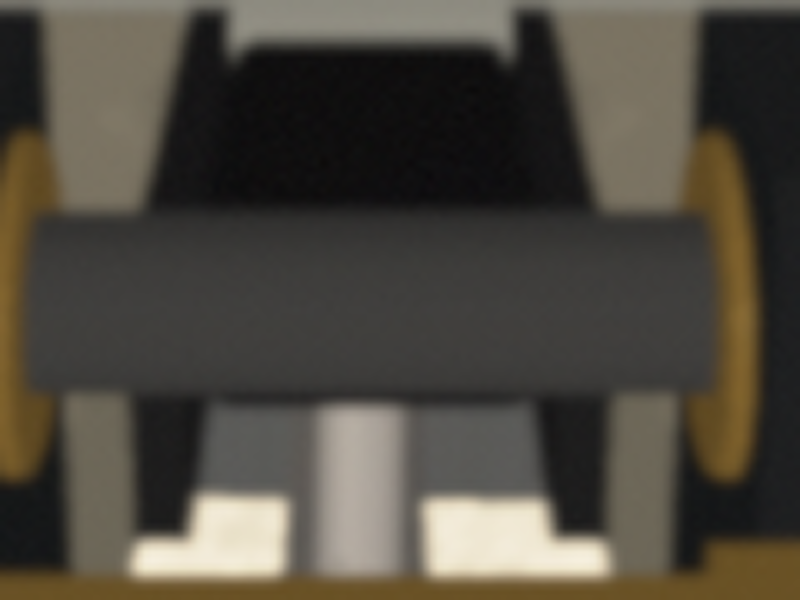

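View pics/k5s.png

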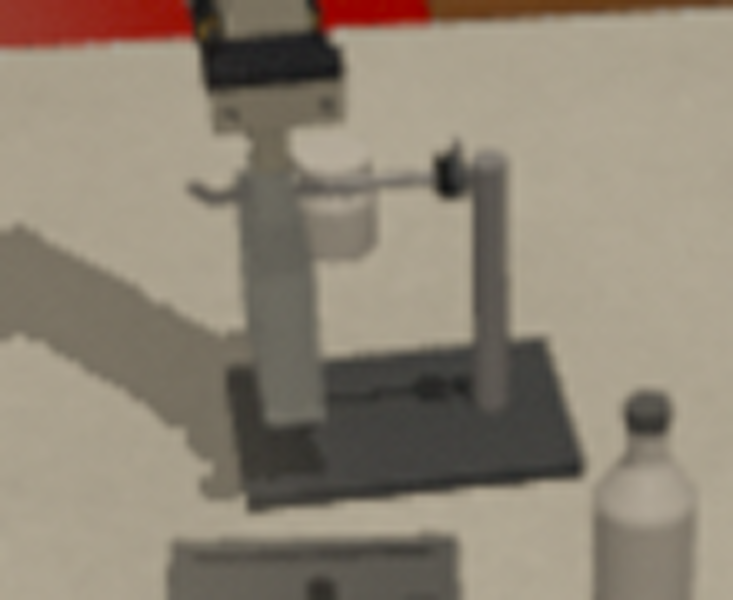

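Emit:
carry_out([
  [-0.05,0,0.3],
  [-0.05,0,0.7],
  [-0.05,0,0.95],
  [-0.05,0,1.05],
  [-0.05,0,1.15],
  [-0.05,0,1.2],
  [-0.05,0,1.25],
  [-0.05,0,1.3],
], twist=[0.4,0.9,0.9,0.9,0.9,0.9,0.9,0.9])

```text
clock: 7.1
tool_pos: [0.5425, 0.2236, 0.3822]
orientation: [180.0, -0.1, 93.6]
force: [0.1, 0.2, -2.9]
opening: 0.0239
```

```bash
python3 -c "
from h import *
st()"
```

```text
t 7.1 p [0.5425 0.2236 0.3822] or [ 1.7996e+02 -1.0000e-01  9.3640e+01] F [ 0.1  0.2 -2.9] M [-0.02 -0.01  0.05] op 0.0239
```

Emit:
carry_out([
  [0,0,0.08],
  [0,0,0.16],
  [0,0,0.2],
  [0,0,0.2],
], twist=[0,0,0,0])

```text
clock: 7.43
tool_pos: [0.5424, 0.2235, 0.3817]
orientation: [179.9, -0.1, 93.7]
force: [-4.3, -1.5, 6.7]
opening: 0.0239
```

Emit:
carry_out([
  [0,0.2,0],
  [0,0.8,0],
  [0,1.6,0],
  [0,2.4,0],
  [0,3.2,0],
  [0,4.0,0],
  [0,4.8,0],
  [0,5.6,0],
  [0,6.3,0],
  [0,6.6,0],
  [0,6.7,0],
  [0,6.7,0],
], twist=[0,0,0,0,0,0,0,0,0,0,0,0])

```text
clock: 8.43
tool_pos: [0.6097, 0.2278, 0.3818]
orientation: [179.9, -0.1, 93.7]
force: [0.9, -0.9, 0.5]
opening: 0.0239
```

```bash
python3 -c "
from h import *
st();look('k6')"
```

```text
t 8.43 p [0.6097 0.2278 0.3818] or [ 1.7986e+02 -1.1000e-01  9.3660e+01] F [ 0.9 -0.9  0.5] M [-0.46 -0.15 -0.01] op 0.0239
```

View pics/k6w.png

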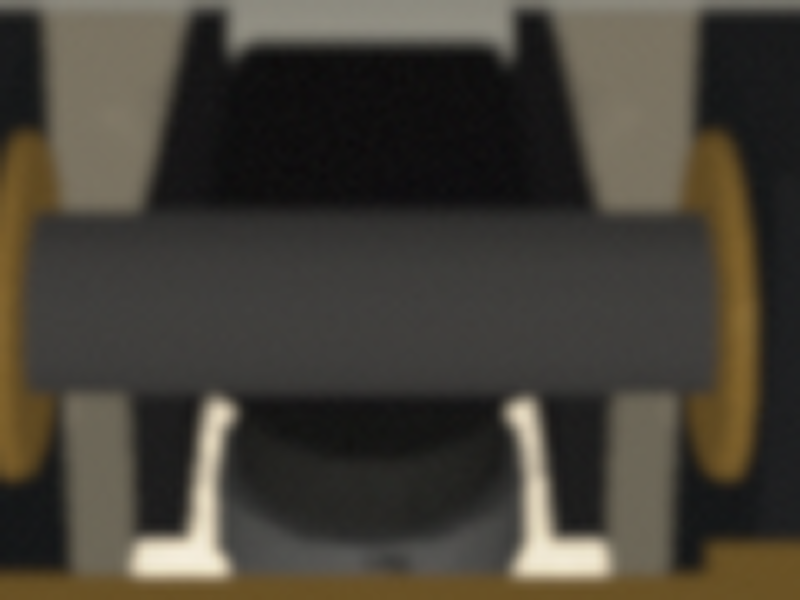

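View pics/k6s.png

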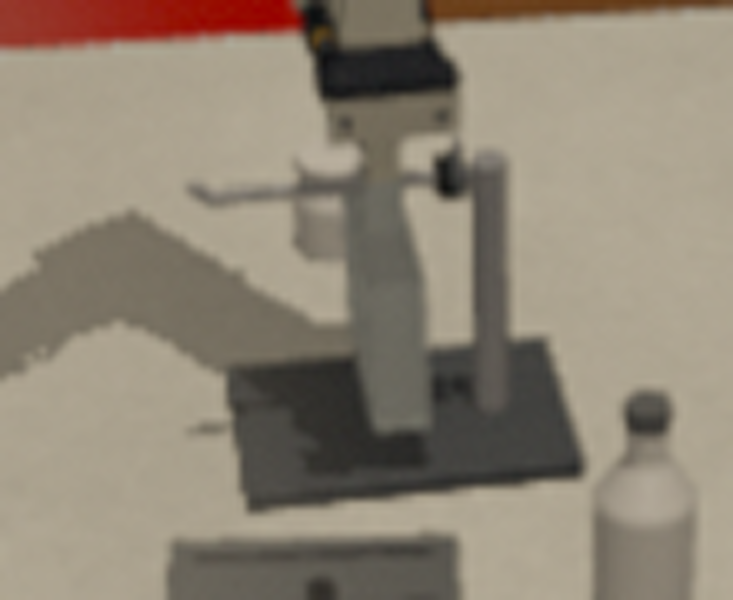

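Emit:
carry_out([
  [0,0.25,0],
  [0,0.5,0],
  [0,0.75,0],
  [0,0.9,0],
  [0,1.0,0],
  [0,1.1,0],
  [0,1.2,0],
  [0,1.3,0],
  [0,1.4,0],
  [0,1.4,0],
], twist=[0,0,0,0,0,0,0,0,0,0])

```text
clock: 9.37
tool_pos: [0.6237, 0.2287, 0.3818]
orientation: [179.8, -0.1, 93.7]
force: [-1.3, -0.8, 0.8]
opening: 0.0241
```

Emit:
carry_out([
  [0,0.1,0],
  [0,0.2,0],
  [0,0.3,0],
  [0,0.4,0],
  [0,0.4,0],
], twist=[0,0,0,0,0])

```text
clock: 9.78
tool_pos: [0.6279, 0.229, 0.3818]
orientation: [179.8, -0.1, 93.7]
force: [-1.4, -0.3, 0.7]
opening: 0.0236
```

Emit:
carry_out([
  [0,0.1,0],
  [0,0.2,0],
  [0,0.3,0],
  [0,0.3,0],
], twist=[0,0,0,0])

```text
clock: 10.12
tool_pos: [0.6311, 0.2292, 0.3818]
orientation: [179.8, -0.1, 93.7]
force: [-0.9, -0.5, -0.3]
opening: 0.0238
```

Emit:
carry_out([
  [0,0.1,0],
  [0,0.2,0],
  [0,0.3,0],
  [0,0.3,0],
], twist=[0,0,0,0])

```text
clock: 10.45
tool_pos: [0.633, 0.2293, 0.3818]
orientation: [180.0, -0.1, 93.7]
force: [-9.4, -0.1, 5.5]
opening: 0.0233
```

Emit:
carry_out([
  [0,0.1,0],
  [0,0.1,0],
  [0,0.1,0],
  [0,0.1,0],
  [0,0.1,0],
], twist=[0,0,0,0,0])

```text
clock: 10.87
tool_pos: [0.6332, 0.2294, 0.3818]
orientation: [-179.9, -0.1, 93.7]
force: [-7.6, 0.8, 3.5]
opening: 0.0237
```

Emit:
carry_out([
  [0,0.05,0],
  [0,0.05,0],
  [0,0.0,0],
  [0,0,0],
], twist=[0,0,0,0], fingers=0.0)

```text
clock: 11.2
tool_pos: [0.6334, 0.2294, 0.3819]
orientation: [-179.9, -0.1, 93.7]
force: [-0.1, -0.3, -0.3]
opening: 0.042
```

```bash
python3 -c "
from h import *
st();look('k7')"
```

```text
t 11.2 p [0.6334 0.2294 0.3819] or [-1.7994e+02 -9.0000e-02  9.3660e+01] F [-0.1 -0.3 -0.3] M [-0.01  0.01 -0.01] op 0.042
```

View pics/k7w.png

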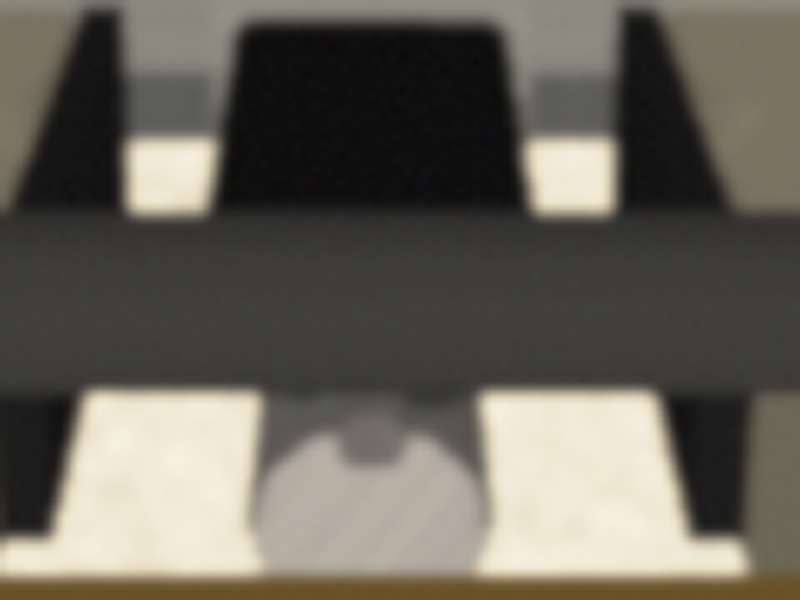

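View pics/k7s.png

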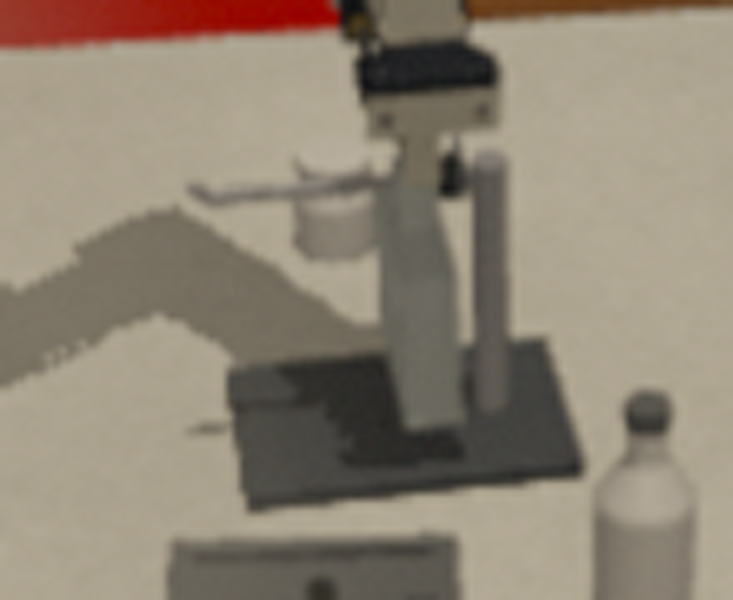

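Emit:
carry_out([
  [0,0,-0.8],
  [0,0,-2.5],
  [0,0,-5],
  [0,-0.5,-6.5],
  [-2,-1.5,-6.5],
  [-5,-3,-6.5],
  [-8.5,-4.3,-6.5],
  [-12,-5.3,-6.5],
  [-16,-6,-6.5],
  [-20,-6.5,-6.5],
  [-24,-6.5,-6.5],
  [-28,-6.5,-6.5],
], twist=[0,0,0,0,0,0,0,0,0,0,0,0])

```text
clock: 12.3
tool_pos: [0.5859, -0.0561, 0.4479]
orientation: [180.0, -0.1, 93.7]
force: [1.4, 0.2, -0.1]
opening: 0.044
```

```bash
python3 -c "
from h import *
st();go((.5405,-.3156,.42),93.6)"
```

```text
t 12.3 p [ 0.5859 -0.0561  0.4479] or [ 1.7997e+02 -9.0000e-02  9.3710e+01] F [ 1.4  0.2 -0.1] M [ 0.04 -0.17  0.01] op 0.044
lin [-25.61  -6.21   2.75] twist 0.1 n 6.3526738130732685
```

Emit:
carry_out([
  [-3.8,-1,0],
  [-7.6,-2,0.5],
  [-11.5,-3,1.2],
  [-15.4,-4,2],
  [-19.2,-5,2.7],
  [-22.8,-5.8,2.7],
  [-25,-6.2,2.7],
  [-25.6,-6.2,2.7],
  [-25.6,-6.2,2.7],
  [-25.6,-6.2,2.7],
], twist=[0,0,0,0,0,0,0,0,0,0])

```text
clock: 13.13
tool_pos: [0.5406, -0.3155, 0.4207]
orientation: [180.0, -0.1, 93.7]
force: [0.3, 1.1, 0.2]
opening: 0.0438
```

```bash
python3 -c "
from h import *
o=st(); look('k8',(160,150,340,390))
q=proj(cam('wrist',o),rz(np.array([[.007,.012,.180],[-.007,.012,.180],[.007,-.012,.180],[-.007,-.012,.180]]),.5405,-.3156,3.65,.006))
print((q-[150,160])*3.333)
b=ctrl.snapshot('scene');cv2.imwrite('pics/k8c.png',cv2.resize(b[160:310,290:440],(600,600),interpolation=cv2.INTER_CUBIC))"
```

```text
t 13.13 p [ 0.5406 -0.3155  0.4207] or [ 1.7995e+02 -9.0000e-02  9.3660e+01] F [0.3 1.1 0.2] M [ 0.01 -0.05  0.02] op 0.0438
[[397.08531122 188.21970503]
 [397.97820755 130.35712014]
 [293.27134181 188.148081  ]
 [292.36752294 130.27371033]]
```

View pics/k8w.png

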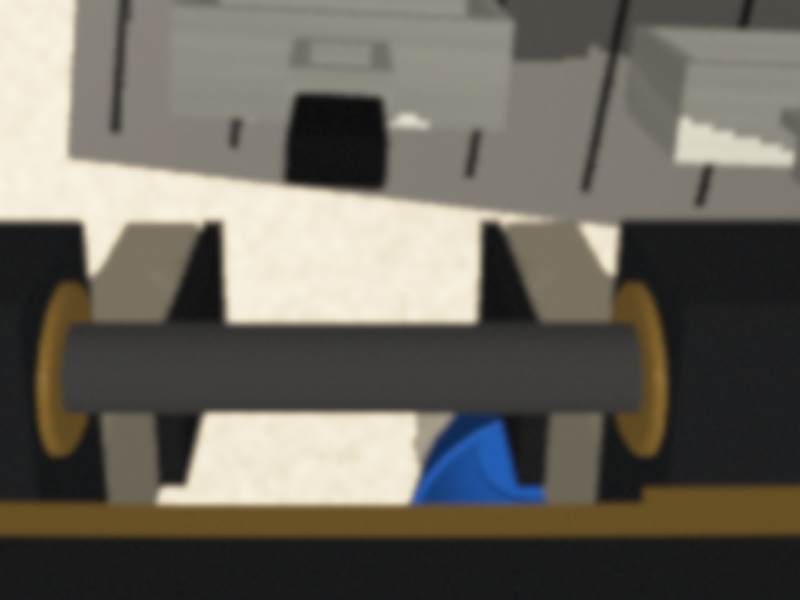

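View pics/k8s.png

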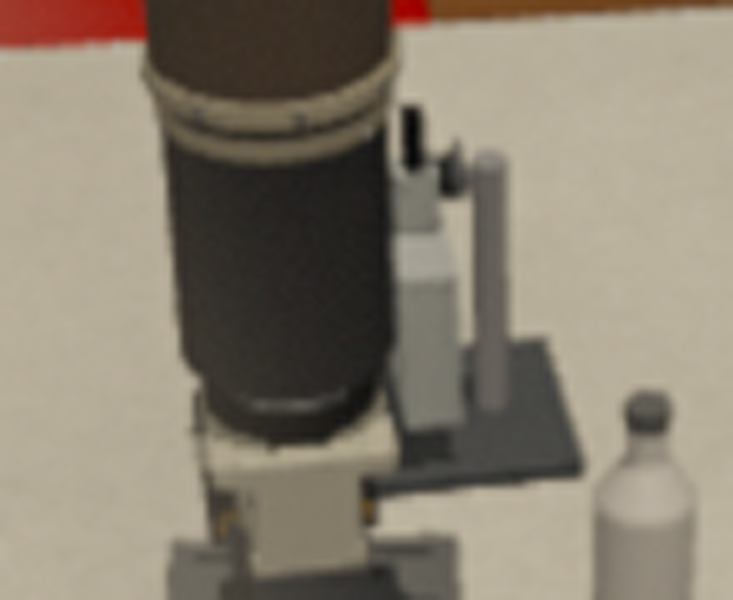

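View pics/k8c.png

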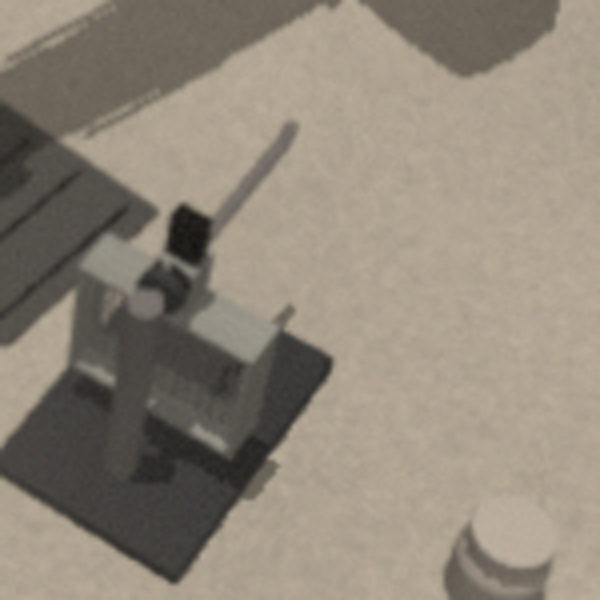

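Emit:
carry_out([
  [-0.1,0,2],
  [-0.22,-0.07,4.5],
  [-0.22,-0.07,6.8],
  [-0.22,-0.07,8.3],
  [-0.22,-0.07,9.1],
  [-0.22,-0.07,9.1],
  [-0.22,-0.07,9.1],
], twist=[1,2,2,2,2,2,2])

```text
clock: 13.87
tool_pos: [0.541, -0.316, 0.3305]
orientation: [179.9, -0.1, 91.9]
force: [0.7, 0.5, -0.1]
opening: 0.0437
```

Emit:
carry_out([
  [0,0,0],
  [0,0,0],
  [0,0,0],
  [0,0,0],
  [0,0,0],
], twist=[0,0,0,0,0], fingers=-1)

```text
clock: 14.28
tool_pos: [0.541, -0.316, 0.3309]
orientation: [179.9, -0.1, 91.9]
force: [-0.4, -0.3, 1.4]
opening: 0.0238
```

```bash
python3 -c "
from h import *
o=st(); look('k9')
go((.462,-.3,.400),93.6); go((.46,.2,.4),93.6)"
```

```text
t 14.28 p [ 0.541  -0.316   0.3309] or [ 1.799e+02 -5.000e-02  9.185e+01] F [-0.4 -0.3  1.4] M [ 0.   -0.02 -0.01] op 0.0238
lin [ 1.87 -7.83 -6.92] twist -1.7 n 2.546350270011634
lin [51.85 -6.42 -6.88] twist -1.7 n 12.636960486450256
```

View pics/k9w.png

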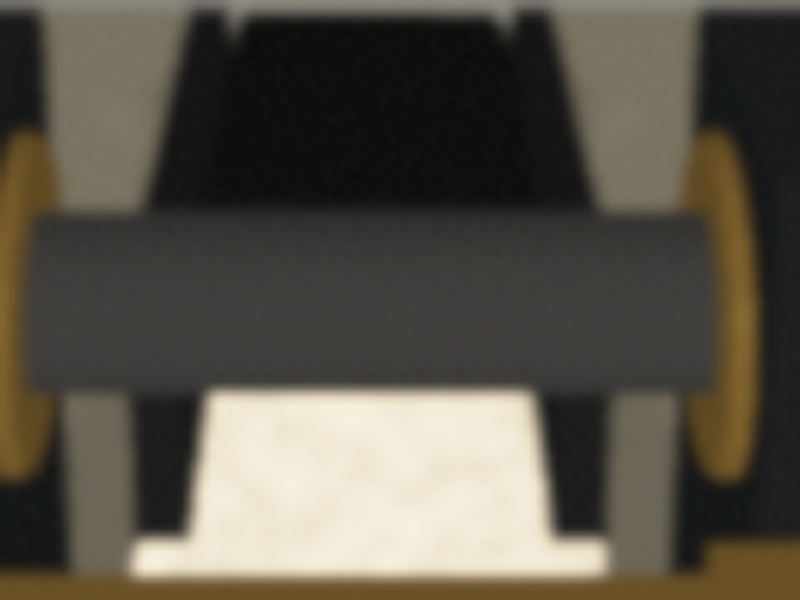

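Emit:
carry_out([
  [0,0,-0.8],
  [0,-0.3,-2.5],
  [0.3,-1.8,-4.8],
  [0.8,-4.2,-6.4],
  [2,-6.8,-6.9],
  [4.5,-7.7,-6.9],
  [8,-7.6,-6.9],
  [12,-7.5,-6.9],
  [16,-7.4,-6.9],
  [20,-7.3,-6.9],
  [24,-7.2,-6.9],
  [28,-7.1,-6.9],
], twist=[0,0,0,0,0,0,0,0,-0.5,-1,-1.5,-1.7])

```text
clock: 15.38
tool_pos: [0.4601, -0.0369, 0.4006]
orientation: [179.9, -0.1, 93.6]
force: [1.2, 0.3, -1.9]
opening: 0.0234
```

```bash
python3 -c "
from h import *
o=st();go((.457,.2183,.396),93.6)"
```

```text
t 15.38 p [ 0.4601 -0.0369  0.4006] or [ 1.7987e+02 -7.0000e-02  9.3560e+01] F [ 1.2  0.3 -1.9] M [ 0.08 -0.28 -0.03] op 0.0234
lin [25.49  1.28  0.49] twist -0.0 n 6.122111102651693
```

Emit:
carry_out([
  [3.8,0.2,0],
  [7.6,0.4,0],
  [11.5,0.6,0],
  [15.4,0.8,0.2],
  [19.2,1,0.4],
  [22.8,1.2,0.5],
  [25,1.3,0.5],
  [25.5,1.3,0.5],
  [25.5,1.3,0.5],
  [25.5,1.3,0.5],
], twist=[0,0,0,0,0,0,0,0,0,0])

```text
clock: 16.22
tool_pos: [0.4569, 0.2182, 0.3958]
orientation: [179.9, -0.0, 93.6]
force: [-0.1, -0.0, -1.9]
opening: 0.0238
```

```bash
python3 -c "
from h import *
st();look('k10')"
```

```text
t 16.22 p [0.4569 0.2182 0.3958] or [ 1.7992e+02 -3.0000e-02  9.3600e+01] F [-0.1 -0.  -1.9] M [-0.1  -0.03  0.03] op 0.0238
```

View pics/k10w.png

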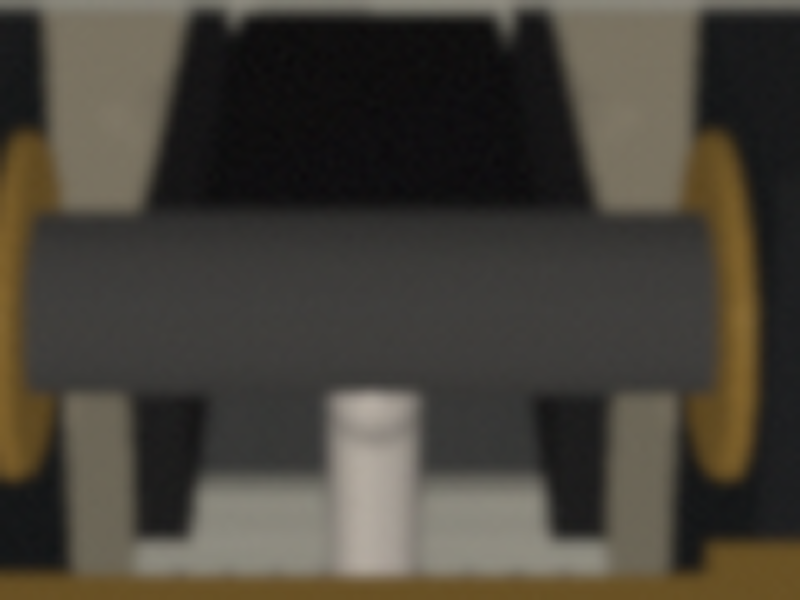

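View pics/k10s.png

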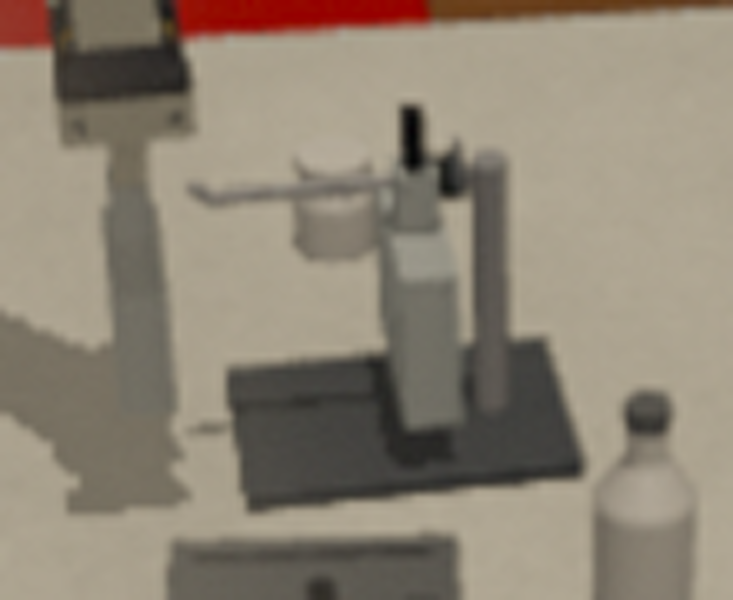

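Emit:
carry_out([
  [0,0.5,0],
  [0,1.3,0],
  [0,2.3,0],
  [0,3.3,0],
  [0,4.3,0],
  [0,5.3,0],
  [0,6.4,0],
  [0,7.6,0],
  [0,8.8,0],
  [0,10,0],
  [0,10.5,0],
  [0,10.5,0],
], twist=[0,0,0,0,0,0,0,0,0,0,0,0])

```text
clock: 17.32
tool_pos: [0.5632, 0.2239, 0.3956]
orientation: [179.9, -0.0, 93.5]
force: [0.5, -0.3, -1.8]
opening: 0.0234
```

```bash
python3 -c "
from h import *
st();look('k11')"
```

```text
t 17.32 p [0.5632 0.2239 0.3956] or [ 1.7992e+02 -3.0000e-02  9.3470e+01] F [ 0.5 -0.3 -1.8] M [-0.02  0.13 -0.05] op 0.0234
```

View pics/k11w.png

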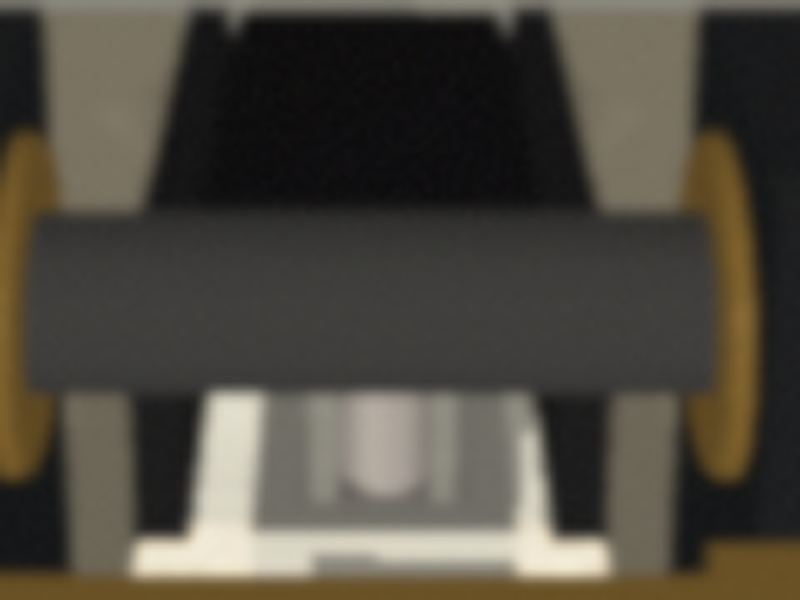

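View pics/k11s.png

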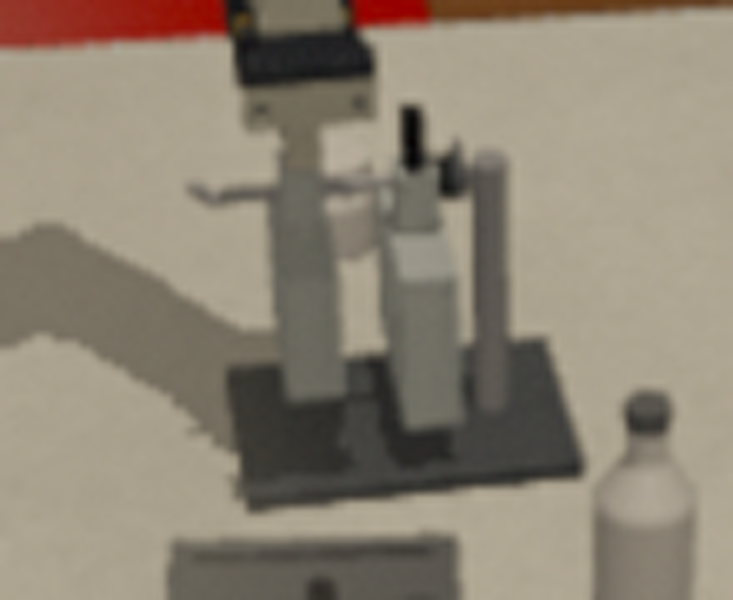

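Emit:
carry_out([
  [0.1,0,0.3],
  [0.13,0,0.65],
  [0.13,0,0.9],
  [0.13,0,1.0],
  [0.13,0,1.08],
  [0.13,0,1.16],
  [0.13,0,1.24],
  [0.13,0,1.32],
  [0.13,0,1.32],
], twist=[-0.1,-0.1,-0.1,-0.1,-0.1,-0.1,-0.1,-0.1,-0.1])

```text
clock: 18.17
tool_pos: [0.5618, 0.2251, 0.3828]
orientation: [179.9, -0.0, 93.6]
force: [0.1, 0.5, -1.8]
opening: 0.0238
```

Emit:
carry_out([
  [0,0,0.06],
  [0,0,0.12],
  [0,0,0.15],
  [0,0,0.15],
], twist=[0,0,0,0])

```text
clock: 18.5
tool_pos: [0.5618, 0.225, 0.3827]
orientation: [179.9, -0.1, 93.6]
force: [-4.4, 0.0, 7.2]
opening: 0.0239
```

Emit:
carry_out([
  [0,0.2,0],
  [0,0.7,0],
  [0,1.4,0],
  [0,2.1,0],
  [0,2.8,0],
  [0,3.3,0],
  [0,3.6,0],
  [0,3.7,0],
  [0,3.7,0],
], twist=[0,0,0,0,0,0,0,0,0])

```text
clock: 19.25
tool_pos: [0.5991, 0.2273, 0.3828]
orientation: [179.8, -0.1, 93.6]
force: [0.1, -0.5, 1.3]
opening: 0.0236
```

```bash
python3 -c "
from h import *
st();look('k12');b=ctrl.snapshot('scene');cv2.imwrite('pics/k12c.png',cv2.resize(b[160:310,290:440],(600,600),interpolation=cv2.INTER_CUBIC))"
```

```text
t 19.25 p [0.5991 0.2273 0.3828] or [ 1.7983e+02 -5.0000e-02  9.3600e+01] F [ 0.1 -0.5  1.3] M [-0.4  -0.07 -0.  ] op 0.0236
```

View pics/k12w.png

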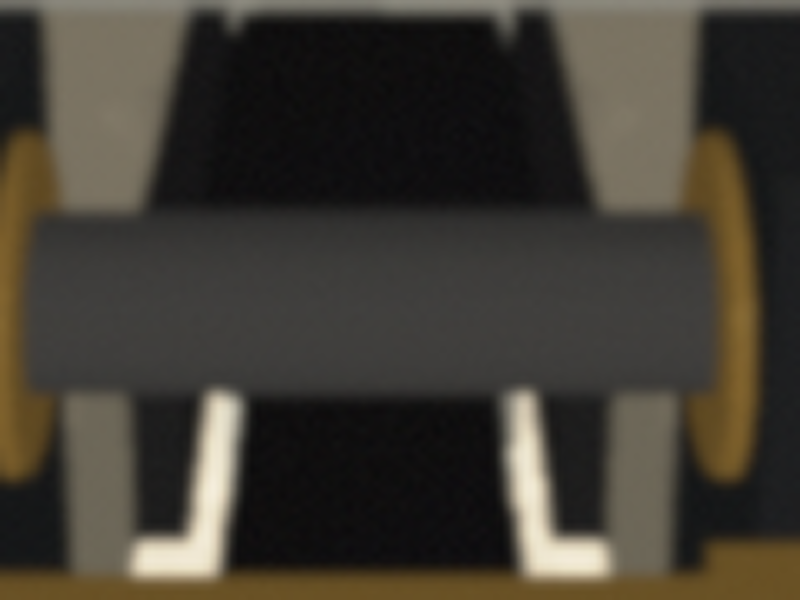

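View pics/k12s.png

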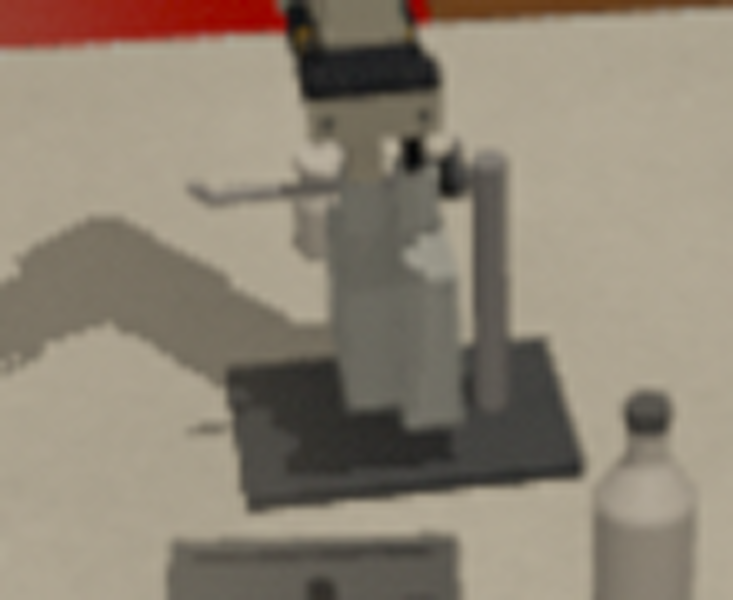

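View pics/k12c.png

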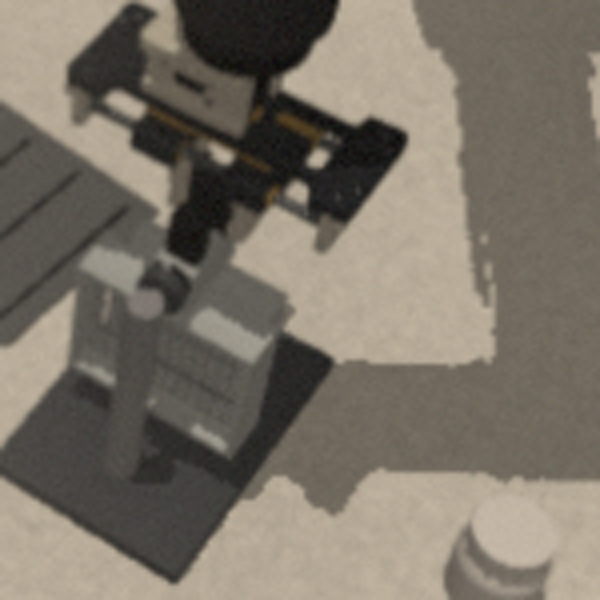

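Emit:
carry_out([
  [0,0.1,0],
  [0,0.2,0],
  [0,0.3,0],
  [0,0.4,0],
  [0,0.5,0],
  [0,0.6,0],
  [0,0.6,0],
], twist=[0,0,0,0,0,0,0])

```text
clock: 19.98
tool_pos: [0.6051, 0.2278, 0.3828]
orientation: [179.8, -0.1, 93.6]
force: [-1.3, 0.3, 1.7]
opening: 0.0238
```

Emit:
carry_out([
  [0,0.1,0],
  [0,0.2,0],
  [0,0.3,0],
  [0,0.3,0],
], twist=[0,0,0,0])

```text
clock: 20.32
tool_pos: [0.6079, 0.2279, 0.3828]
orientation: [179.9, -0.1, 93.6]
force: [-4.4, -1.2, 2.9]
opening: 0.0239
```

Emit:
carry_out([
  [0,0.08,0],
  [0,0.16,0],
  [0,0.16,0],
], twist=[0,0,0])

```text
clock: 20.57
tool_pos: [0.6087, 0.228, 0.3828]
orientation: [180.0, -0.0, 93.6]
force: [-8.4, 0.6, 6.7]
opening: 0.0238
```

Emit:
carry_out([
  [0,0.09,0],
  [0,0.09,0],
  [0,0.09,0],
  [0,0.09,0],
  [0,0.09,0],
], twist=[0,0,0,0,0])

```text
clock: 20.98
tool_pos: [0.609, 0.228, 0.3828]
orientation: [-179.9, -0.0, 93.6]
force: [-6.9, 0.2, 5.0]
opening: 0.0241
```

Emit:
carry_out([
  [0,0.15,0],
  [0,0.15,0],
  [0,0.15,0],
  [0,0.15,0],
  [0,0.15,0],
], twist=[0,0,0,0,0])

```text
clock: 21.4
tool_pos: [0.6095, 0.2281, 0.3828]
orientation: [-179.8, -0.0, 93.6]
force: [-7.9, 1.0, 7.3]
opening: 0.024
```

Emit:
carry_out([
  [0,0.1,0],
  [0,0.05,0],
  [0,0,0],
  [0,0,0],
], twist=[0,0,0,0], fingers=0.0)

```text
clock: 21.73
tool_pos: [0.6097, 0.2281, 0.3827]
orientation: [-179.8, -0.0, 93.6]
force: [0.0, -0.1, -0.4]
opening: 0.0422
```

```bash
python3 -c "
from h import *
st();look('k13')"
```

```text
t 21.73 p [0.6097 0.2281 0.3827] or [-1.7981e+02 -2.0000e-02  9.3630e+01] F [ 0.  -0.1 -0.4] M [ 0.   -0.03  0.02] op 0.0422
```

View pics/k13s.png

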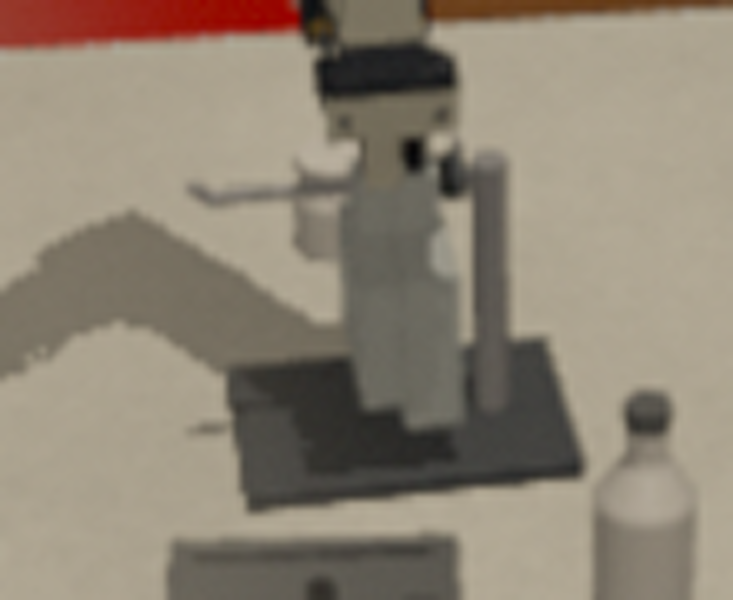

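View pics/k13w.png

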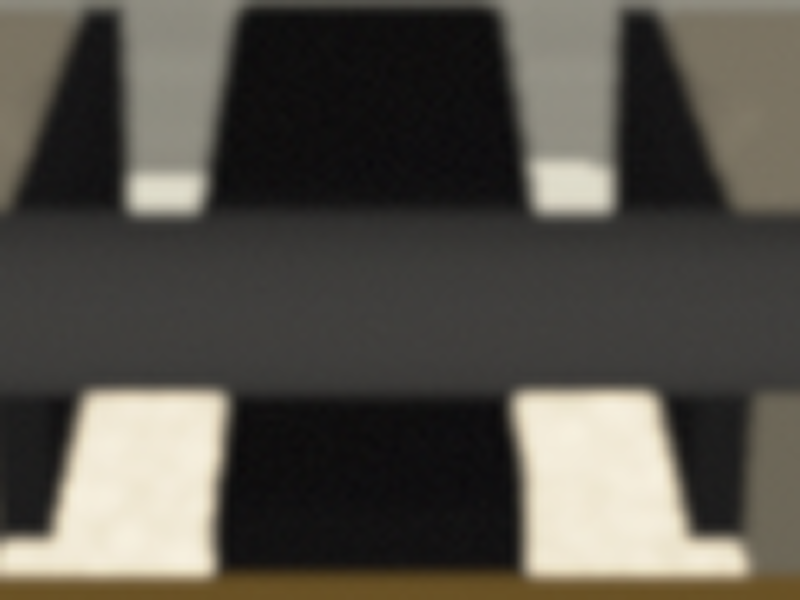

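Emit:
carry_out([
  [0,0,-0.8],
  [0,0,-2.5],
  [0,0,-5],
  [0,-0.4,-6.3],
  [-2,-1.2,-6.3],
  [-5,-2.4,-6.3],
  [-8.5,-3.4,-6.3],
  [-12,-3.4,-6.3],
  [-16,-3.4,-6.3],
  [-20,-3.4,-6.3],
  [-24,-3.4,-6.3],
  [-28,-3.4,-6.3],
], twist=[0,0,0,0,0,0.5,1,2,3,4,4.3,4.3])

```text
clock: 22.83
tool_pos: [0.5932, -0.0552, 0.4466]
orientation: [-179.9, -0.0, 89.3]
force: [1.1, -0.4, 0.7]
opening: 0.044
```

```bash
python3 -c "
from h import *
st();go((.551,-.1553,.41),89.3)"
```

```text
t 22.83 p [ 0.5932 -0.0552  0.4466] or [-1.7988e+02 -2.0000e-02  8.9330e+01] F [ 1.1 -0.4  0.7] M [ 0.02 -0.12  0.02] op 0.044
lin [-10.05  -4.09   3.66] twist 0.0 n 2.747459729449645
```

Emit:
carry_out([
  [-3.5,-1.4,1],
  [-7,-2.8,2.4],
  [-9.5,-3.8,3.4],
  [-10,-4.1,3.6],
  [-10,-4.1,3.6],
  [-10,-4.1,3.6],
], twist=[0,0,0,0,0,0])

```text
clock: 23.33
tool_pos: [0.551, -0.1548, 0.4113]
orientation: [-179.9, -0.0, 89.3]
force: [0.3, 1.5, -0.1]
opening: 0.0435
```

```bash
python3 -c "
from h import *
o=st(); look('k14',(160,150,340,390))
q=proj(cam('wrist',o),rz(np.array([[.007,.012,.169],[-.007,.012,.169],[.007,-.012,.169],[-.007,-.012,.169]]),.551,-.1553,-.7,.006))
print((q-[150,160])*3.333)"
```

```text
t 23.33 p [ 0.551  -0.1548  0.4113] or [-1.7994e+02 -2.0000e-02  8.9280e+01] F [ 0.3  1.5 -0.1] M [-0.   -0.07  0.07] op 0.0435
[[396.22516346 188.47822994]
 [397.06740802 131.00813679]
 [293.16096264 188.39705582]
 [292.24356855 130.9238515 ]]
```

View pics/k14w.png

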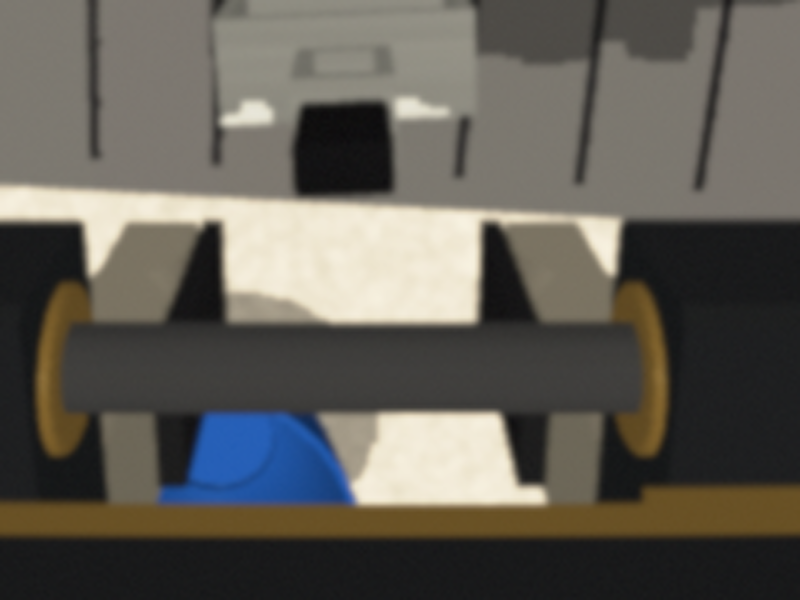

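View pics/k14s.png

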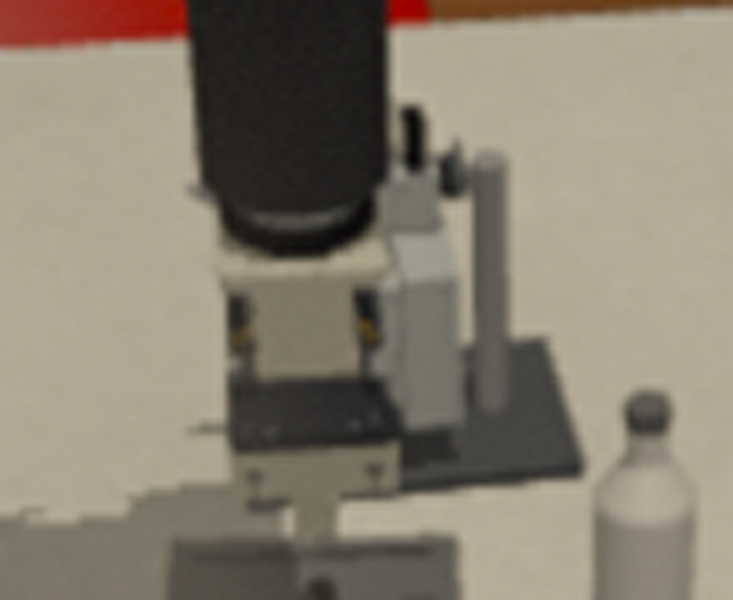

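Emit:
carry_out([
  [-0.05,0.1,2],
  [-0.05,0.15,4.5],
  [-0.05,0.15,6.8],
  [-0.05,0.15,8.5],
  [-0.05,0.15,9.3],
  [-0.05,0.15,9.3],
  [-0.05,0.15,9.3],
], twist=[-1,-1.5,-1.5,-1.5,-1.5,-1.5,-1.5])

```text
clock: 24.02
tool_pos: [0.5537, -0.1537, 0.319]
orientation: [-180.0, 0.0, 91.0]
force: [0.2, -0.1, 0.5]
opening: 0.0442
```

Emit:
carry_out([
  [0,0,0],
  [0,0,0],
  [0,0,0],
  [0,0,0],
  [0,0,0],
], twist=[0,0,0,0,0], fingers=-1)

```text
clock: 24.43
tool_pos: [0.5537, -0.1539, 0.3196]
orientation: [180.0, 0.0, 91.0]
force: [1.4, 0.6, 1.0]
opening: 0.0237
```

```bash
python3 -c "
from h import *
o=st(); look('k15')
go((.460,-.1,.400),93.6); go((.455,.2182,.4),93.6)"
```

```text
t 24.43 p [ 0.5537 -0.1539  0.3196] or [179.96   0.    90.95] F [1.4 0.6 1. ] M [-0.04 -0.07 -0.01] op 0.0237
lin [ 5.54 -9.28 -8.05] twist -2.6 n 3.232495380305152
lin [37.37 -9.25 -8.06] twist -2.6 n 9.430995330639467
```

View pics/k15w.png

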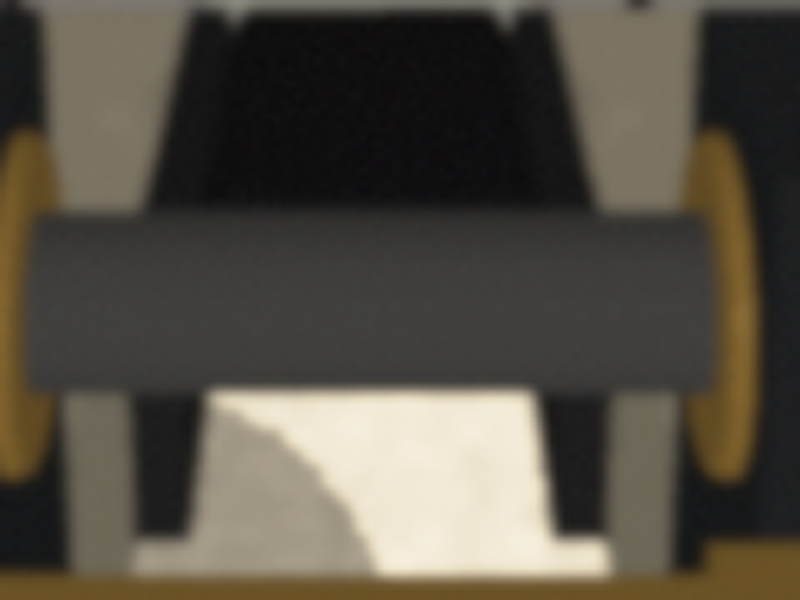

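Emit:
carry_out([
  [0,0,-0.8],
  [0,-0.3,-2.5],
  [0.3,-1.8,-5],
  [1.2,-4.5,-7.2],
  [2.8,-7.5,-8],
  [5.5,-9.2,-8],
  [9,-9.2,-8],
  [13,-9.2,-8],
  [17,-9.2,-8],
  [21,-9.2,-8],
  [25,-9.2,-8],
  [29,-9.2,-8],
], twist=[0,0,0,0,0,0,0,-0.5,-1,-1.5,-2,-2.6])

```text
clock: 25.53
tool_pos: [0.456, 0.1362, 0.4001]
orientation: [179.9, -0.0, 93.6]
force: [1.4, -0.3, -3.5]
opening: 0.0236
```

```bash
python3 -c "
from h import *
o=st();go((.455,.2182,.396),93.6)"
```

```text
t 25.53 p [0.456  0.1362 0.4001] or [ 1.7995e+02 -2.0000e-02  9.3580e+01] F [ 1.4 -0.3 -3.5] M [-0.06 -0.26  0.04] op 0.0236
lin [8.19 0.41 0.41] twist -0.0 n 1.9680656137099444
```

Emit:
carry_out([
  [3,0.2,0.1],
  [6,0.3,0.2],
  [7.7,0.4,0.4],
  [8.2,0.4,0.4],
  [8.2,0.4,0.4],
  [8.2,0.4,0.4],
], twist=[0,0,0,0,0,0])

```text
clock: 26.03
tool_pos: [0.4546, 0.2179, 0.396]
orientation: [180.0, 0.0, 93.6]
force: [0.4, -0.1, -1.4]
opening: 0.0236
```

```bash
python3 -c "
from h import *
st();look('k16')"
```

```text
t 26.03 p [0.4546 0.2179 0.396 ] or [1.7999e+02 1.0000e-02 9.3600e+01] F [ 0.4 -0.1 -1.4] M [-0.07 -0.07  0.02] op 0.0236
```

View pics/k16w.png

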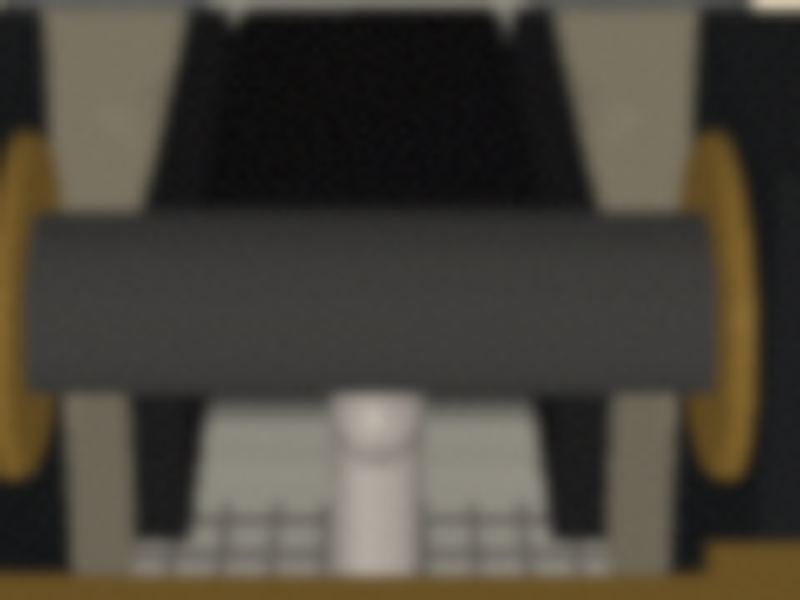

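View pics/k16s.png

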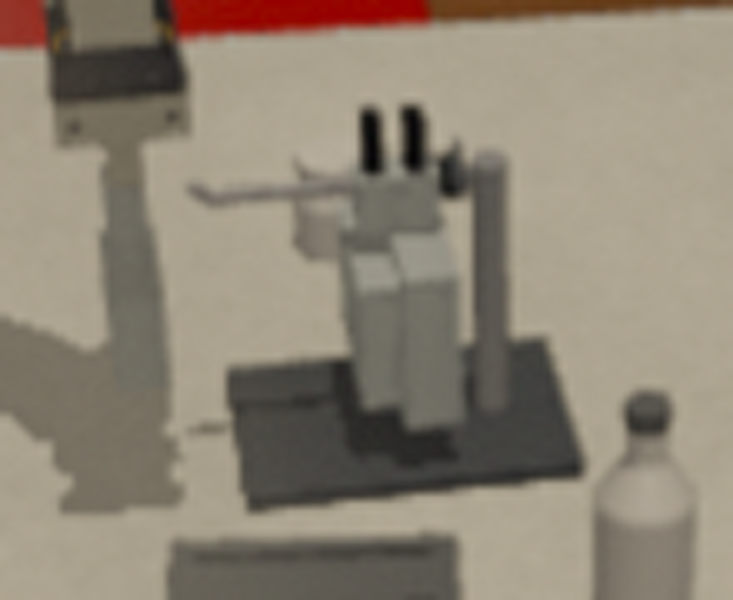

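Emit:
carry_out([
  [0.05,0.5,0],
  [0.05,1.3,0],
  [0.1,2.3,0],
  [0.1,3.3,0],
  [0.1,4.3,0],
  [0.1,5.3,0],
  [0.1,6.3,0],
  [0.1,7.3,0],
  [0.1,8.2,0],
  [0.1,8.5,0],
  [0.1,8.5,0],
], twist=[0,0,0,0,0,0,0,0,0,0,0])

```text
clock: 27.05
tool_pos: [0.5404, 0.2236, 0.3958]
orientation: [180.0, 0.0, 93.5]
force: [0.8, 0.2, -2.7]
opening: 0.0239
```

```bash
python3 -c "
from h import *
st();look('k17')"
```

```text
t 27.05 p [0.5404 0.2236 0.3958] or [1.7999e+02 1.0000e-02 9.3490e+01] F [ 0.8  0.2 -2.7] M [-0.02 -0.03  0.03] op 0.0239
```

View pics/k17w.png

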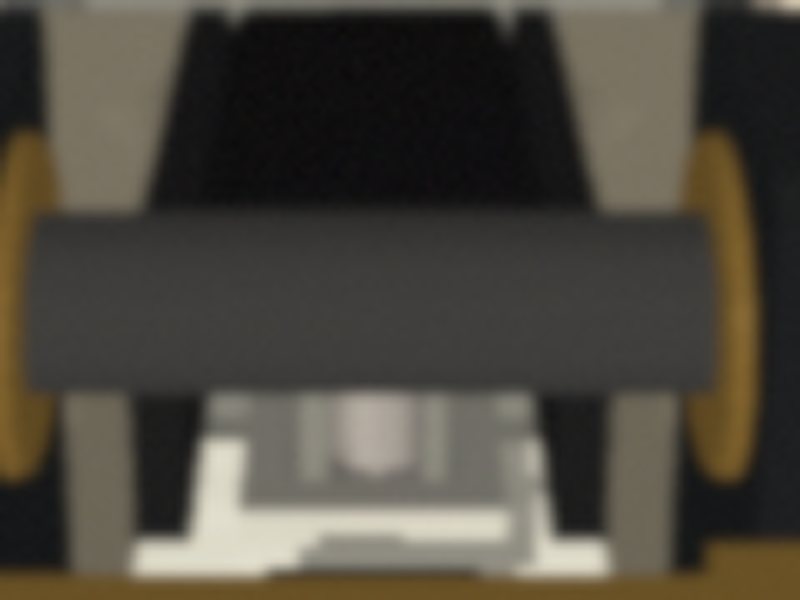

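View pics/k17s.png

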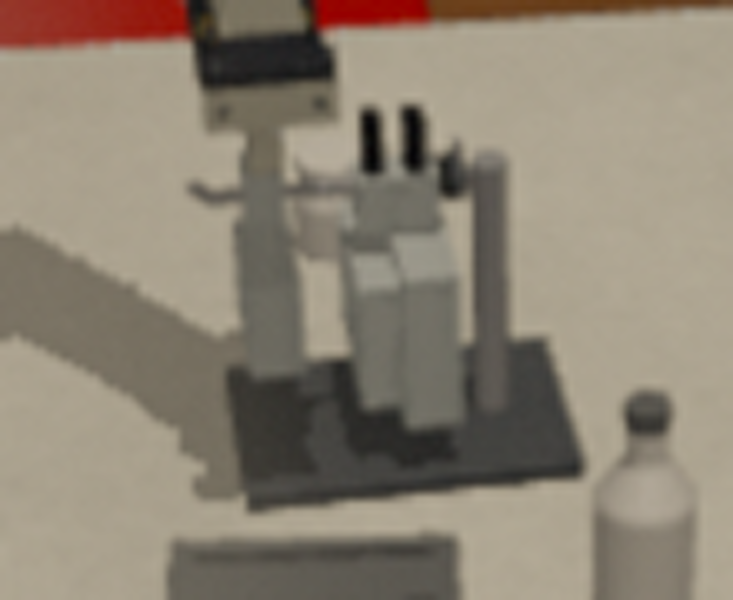

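Emit:
carry_out([
  [0.05,0,0.3],
  [0.05,0,0.65],
  [0.05,0,0.92],
  [0.05,0,1.05],
  [0.05,0,1.13],
  [0.05,0,1.21],
  [0.05,0,1.29],
  [0.05,0,1.36],
  [0.05,0,1.36],
], twist=[-0.1,-0.1,-0.1,-0.1,-0.1,-0.1,-0.1,-0.1,-0.1])

```text
clock: 27.9
tool_pos: [0.5395, 0.224, 0.3825]
orientation: [180.0, -0.0, 93.6]
force: [-0.7, -0.3, -2.1]
opening: 0.024
```

Emit:
carry_out([
  [0,0,0.06],
  [0,0,0.12],
  [0,0,0.15],
  [0,0,0.15],
], twist=[0,0,0,0])

```text
clock: 28.23
tool_pos: [0.5394, 0.2239, 0.3823]
orientation: [179.9, -0.0, 93.6]
force: [-3.7, -0.8, 7.5]
opening: 0.024
```

Emit:
carry_out([
  [0,0.2,0],
  [0,0.7,0],
  [0,1.4,0],
  [0,2.1,0],
  [0,2.7,0],
  [0,3.1,0],
  [0,3.4,0],
  [0,3.5,0],
  [0,3.5,0],
], twist=[0,0,0,0,0,0,0,0,0])

```text
clock: 28.98
tool_pos: [0.5747, 0.2261, 0.3825]
orientation: [179.9, -0.0, 93.6]
force: [-0.5, -0.7, 1.7]
opening: 0.0236
```

Emit:
carry_out([
  [0,0.1,0],
  [0,0.2,0],
  [0,0.3,0],
  [0,0.4,0],
  [0,0.5,0],
  [0,0.6,0],
  [0,0.6,0],
], twist=[0,0,0,0,0,0,0])

```text
clock: 29.57
tool_pos: [0.5809, 0.2265, 0.3825]
orientation: [179.9, -0.0, 93.6]
force: [-2.9, -0.6, 3.0]
opening: 0.024
```

Emit:
carry_out([
  [0,0.1,0],
  [0,0.2,0],
  [0,0.2,0],
], twist=[0,0,0])

```text
clock: 29.82
tool_pos: [0.5827, 0.2267, 0.3824]
orientation: [179.9, -0.0, 93.6]
force: [-4.5, 1.1, 3.7]
opening: 0.0242
```

Emit:
carry_out([
  [0,0.08,0],
  [0,0.15,0],
  [0,0.15,0],
], twist=[0,0,0])

```text
clock: 30.07
tool_pos: [0.5833, 0.2267, 0.3824]
orientation: [-179.9, 0.0, 93.6]
force: [-8.1, 0.3, 6.4]
opening: 0.0241
```

Emit:
carry_out([
  [0,0.12,0],
  [0,0.14,0],
  [0,0.14,0],
  [0,0.14,0],
  [0,0.14,0],
], twist=[0,0,0,0,0])

```text
clock: 30.48
tool_pos: [0.5838, 0.2267, 0.3824]
orientation: [-179.8, 0.0, 93.6]
force: [-9.1, 1.5, 6.2]
opening: 0.024
```

Emit:
carry_out([
  [0,0.13,0],
  [0,0.13,0],
  [0,0.13,0],
  [0,0.13,0],
], twist=[0,0,0,0])

```text
clock: 30.82
tool_pos: [0.5842, 0.2268, 0.3824]
orientation: [-179.7, 0.0, 93.6]
force: [-8.6, 1.0, 6.6]
opening: 0.0236
```

Emit:
carry_out([
  [0,0.1,0],
  [0,0.05,0],
  [0,0,0],
  [0,0,0],
], twist=[0,0,0,0], fingers=0.0)

```text
clock: 31.15
tool_pos: [0.5843, 0.2268, 0.3823]
orientation: [-179.7, 0.0, 93.6]
force: [-0.1, 0.0, 0.4]
opening: 0.0421
```

Emit:
carry_out([
  [0,0,-0.8],
  [0,0,-2.5],
  [0,0,-5],
  [0,-0.5,-7.5],
  [0,-3,-9],
  [0,-7,-9],
  [0,-11,-9],
  [-3,-13,-9],
  [-7,-14,-9],
  [-11,-14,-9],
  [-15,-14,-9],
  [-19,-14,-9],
], twist=[0,0,0,0,0,0,0,0,0,0,0,0])

```text
clock: 32.15
tool_pos: [0.4564, 0.0269, 0.4745]
orientation: [-179.8, -0.0, 93.7]
force: [1.3, -0.7, 0.3]
opening: 0.0437
```

```bash
python3 -c "
from h import *
st();look('k18');b=ctrl.snapshot('scene');cv2.imwrite('pics/k18full.png',b);cv2.imwrite('pics/k18c.png',cv2.resize(b[180:300,300:420],(600,600),interpolation=cv2.INTER_CUBIC))"
```

```text
t 32.15 p [0.4564 0.0269 0.4745] or [-1.7981e+02 -2.0000e-02  9.3710e+01] F [ 1.3 -0.7  0.3] M [-0.02 -0.19  0.  ] op 0.0437
```

View pics/k18s.png

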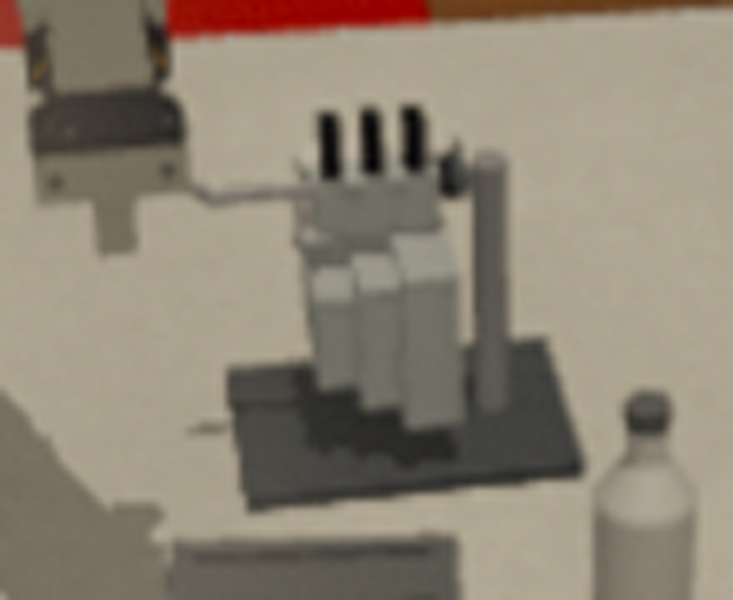

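View pics/k18c.png

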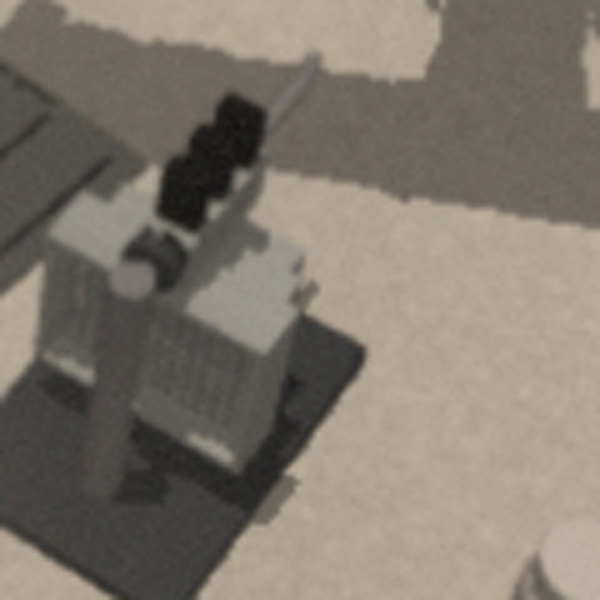

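View pics/k18full.png

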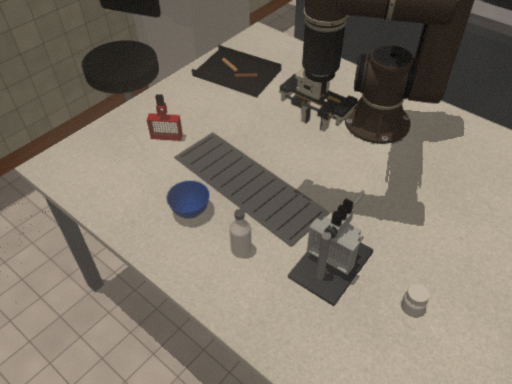

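Emit:
carry_out([
  [0,0,0],
  [0,0,0],
  [0,0,0],
], twist=[0,0,0])

```text
clock: 32.55
tool_pos: [0.457, 0.0267, 0.4743]
orientation: [-179.8, -0.0, 93.4]
force: [0.0, -0.2, 0.4]
opening: 0.0437
```

```bash
python3 -c "
from h import *
st();print(ctrl.close_job())"
```

```text
t 32.55 p [0.457  0.0267 0.4743] or [-179.77   -0.     93.43] F [ 0.  -0.2  0.4] M [-0.03 -0.04 -0.01] op 0.0437
the job is handed in; nothing more can be done
None
```

I hung all three sieves in the order asked: the large against the back stop, then the medium, then the small. I handed the job in at 32.6 s, with the gripper clear of everything.

- **Setting down:** each sieve touched the bar slowly, with about 7 N showing at the wrist.
- **Pressing home:** I held each for about 0.4 s or more before opening the fingers. The wrist read about 8–9 N for the large, 7–8 N for the medium and 8–9 N for the small; the highest reading was 9.4 N. These include the sliding friction of the hung sieves, so the force at the contact itself was somewhat lower. For the medium it may have been near 5 N.
- **Last pictures:** the tabs stand an even 26 mm apart, no gaps show between the eyes, the frames are nested, and the basin, bottle, jar and red look-alike appear undisturbed. I judged tightness and squareness only from these pictures and the forces.
- **One disagreement:** my first image fit put the bar's direction at 4.5°. Watching it during the first hanging gave about 3.6°, and I used that for all three.

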